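Lay out the goods-in bench for a delivery check

TASK

Get the goods-in bench ready for the delivery check (left, right and front are as seen from the robot, squarely to the scale's sides): first lift the metal canister by its handle off the scale and stand it on the bench about 3 cm to the right of the scale, level with its middle; then put the wide carton upright in the middle of the scale, long side running left to right and square with the scale. Of the other goods that are there, stand the tall carton on the bench about 3 cm to the left of the scale and the steel tin about 3 cm in front of it, each level with the scale's middle, and the brown jar midway between the two white tubs, in line with them. Drop every standing black marker end-down into its own cell of the narrow marker holder, leave the tubs and the other things on the bench where they are, and put right anything that gets knocked out of place.

Things in the scene. Friction and masses are not known exactly. Their poses are not given: they have to be found in the camera images.
- scale: flat bench scale, fixed, 200 x 200 mm and 45 mm high, grey with a steel plate as its top; origin at the centre of its underside on the bench; x points away from the robot (the display is on the -x face, its front), y to the left, z up
- canister_c (a point): metal canister with a grey lid, 94 mm across and 120 mm high, 0.45 kg, standing on the scale; this point is on its axis 60 mm above its underside. A rigid hoop handle stands over the lid: its straight top bar, 10 mm thick and 70 mm long, runs along the canister's y axis, its centre 108 mm above this point (48 mm clear above the lid); pinch it from above across, along x
- wide_c (a point): wide white carton with blue top, 120 (its x) x 60 (its y) x 75 mm high, 0.16 kg; point at its centre, z up
- tall_c (a point): tall white carton with blue top, 56 x 56 x 120 mm high, 0.12 kg, standing; point at its centre; absent in some runs
- tin_c (a point): plain steel tin, 60 mm across, 75 mm high, 0.15 kg, standing; point at its centre; absent in some runs
- jar_c (a point): brown jar with white cap, 58 mm across (cap 54 mm), 110 mm high (cap the top 22 mm), 0.15 kg, standing; point at its centre, 55 mm above its underside; absent in some runs
- marker1_c (a point): thick black marker with a grey band, 24 mm across, 120 mm long, 30 g, standing on its end on the bench; point at its centre, z along its length; may be absent (two or three are there)
- marker2_c (a point): thick black marker with a grey band, 24 mm across, 120 mm long, 30 g, standing on its end on the bench; point at its centre, z along its length; may be absent (two or three are there)
- marker3_c (a point): thick black marker with a grey band, 24 mm across, 120 mm long, 30 g, standing on its end on the bench; point at its centre, z along its length; may be absent (two or three are there)
- holder: narrow dark steel marker holder, fixed, 122 (x) x 44 (y) x 90 mm high, open at the top, floor 5 mm thick; two dividers make three cells in a row along x, each 34 x 34 mm inside, their centres at x = -39, 0 and 39 mm; origin at the centre of its underside
- tub_a: white tub 72 mm across, 115 mm high, 0.8 kg, the one nearer the robot; origin at the centre of its underside; x points to the other tub
- tub_b: the other white tub, of the same size, farther from the robot, 215 to 230 mm from the first, centre to centre; origin at the centre of its underside
- label_roll: paper label roll, 80 mm across, 50 mm high, behind the scale; leave alone; origin under its centre
- stamp: wooden hand stamp, 40 mm across, 80 mm high, behind the scale; leave alone; origin under its centre
- small_box: small brown cardboard box 70 x 50 x 45 mm, behind the scale; leave alone; origin under its centre
Not all that is in view belongs to the job. Leave any green look-alike of the part that bears tall_c alone.

How it is judged:
By the outcome, as a careful person would: the job done as asked, in the order asked, and still so for the second after the job is handed in, with the robot touching nothing.
Of tall, jar, tin only 2 to 3 are there at a start; the rules pass over those that are not, and their reading is None.
Of marker1, marker2, marker3 only 2 to 3 are there at a start; the rules pass over those that are not, and their reading is None.
At some moment in a run one of wide, tin, canister may be knocked a few centimetres aside while the robot is not near it.
It also fails if it takes over 210 s, if anything falls off the work surface, if the arm or the gripper's body presses on something with over 40 N, if the wrist force passes 120 N, or if a joint passes its speed limit or range.

ROBOT

A 6-joint arm with a two-finger parallel gripper is mounted at the origin on the work surface. World frame = base frame: x ahead of the robot, y to its left, z up, the work surface at z = 0. Lengths are in m, angles in rad, forces in N, time in s.
With the tool pointing down it reaches from about 0.35 to 0.85 m from the base axis. Payload 8.1 kg.
Tool frame: the origin (TCP) lies on the mounting face of the last link; the fingertips stand 186 mm ahead of it and the grasp point (between the pads) lies 167 mm ahead of it; z points along the fingers, y is the line along which they close (so a half turn about z gives the same grasp; the last joint's range is limited). The gripper opens to 93 mm and grips with 3 to 60 N. Pads are 15 mm wide; open, the fingers measure 128 mm over their backs; the gripper's body (75 mm by 188 mm) begins 65 mm behind the grasp point.
Start: joints at [-1.294, 0.13, 1.488, -0, 1.523, -0.085], TCP at [0.212, -0.561, 0.405] pointing down, gripper open.
Joint ranges: [-2.96, 2.96], [-0.89, 2.26], [0.02, 2.5], [-1.34, 4.48], [0, 2.73], [-2.66, 2.66]. Speed limits (rad/s): [2.39, 2.39, 2.79, 3.14, 3.14, 3.14].

INTERFACE

Orientations are given as a rotation vector (axis times angle).
In Python, from plant import read_state, read_camera, camera_params, close_job gives the robot as it stands. The module is installed in compiled form; this text tells all that it offers.
- The arm moves only by the tool servo_tool, never from a script. Its argument "increments" is a list of rows, each an object with "slide": the shift along the tool's x, y, z in mm, a list of three; "dr": the turn, a rotation vector about the tool's x, y, z in rad, a list of three; "jaw": the closure, from 0 (fully open) to 1 (shut). In form: [{"slide": [x, y, z], "dr": [ax, ay, az], "jaw": jaw}, ...]. A call has 1 to 20 rows; each row is the pose to reach, as a shift and turn from the pose commanded when the call began, along the tool's axes at that moment; what a row does not reach only later rows make up. A row lasts 1/10 s, in which the tool goes at most 50 mm and 8.59 degrees, less where a joint would pass 70% of its speed; a pose out of reach is approached as far as the arm can. A call with a gripper value outside its range is refused whole. The fingers move at their own pace and stop on an object; "force" is the grip in N (left out, the last holds). Time passes only in rows, so rows that repeat a pose let the fingers close. It gives the time, the measured TCP pose, the force, the opening and the grip force at its end, in the units of the state.
- read_state(): the state, without advancing time (a new reading comes with each control period).
- read_camera(name): name is "side" or "top" or "wrist"; returns (picture, depth): 480x640x3 uint8, red, green, blue; 480x640 float32, m along the optical axis (not along the pixel's ray), 0 where there is no reading.
- camera_params(name): a dict with "fx", "fy", "cx", "cy" (pixels), "k1" (the pictures are not rectified: a ray, as slopes to the right and down, at radius r is drawn at 1 + k1 r^2 times it, then the intrinsics apply), "rvec" (rotation vector, rad) and "tvec" (3), from world to camera coordinates, as OpenCV has them. Camera axes: x right, y down, z forward; pixel columns grow to the right and rows downward; lengths in m; the calibration is good to about 2 mm. A picture is of the moment at which its call begins: read the wrist's pose just before it. camera_params takes no time and is no camera call; for the wrist camera it gives the pose at the moment of the call.
- close_job(): hands the job in; it is judged then, once.
The state is a dict: "t": time; "q": joint angles; "dq": joint speeds; "joint_torque": joint torques, N m; "tool_pos": TCP position; "orientation": TCP orientation; "force": force on the tool from outside, world axes, zero at the start; "wrist_torque": the same for the moment, N m; "opening": finger opening in m; "gripper_force": force on a finger pad.
Only numpy, scipy, OpenCV 4.12 (cv2) and the standard library are available. Lean on these libraries where they do the work, as an engineer would, in place of code of your own. Each camera call takes 0.05 s, during which the arm holds its last target. There are 200 camera calls.

## Working session

There is one attempt and no reset: what is moved stays moved. The work goes in short steps, Python scripts to look and compute and a tool call to move; the robot and the scene stay as the last step left them, time stands still between calls to the robot, and variables do not carry over. Pictures are saved under pics/ and viewed, at most 14 in all, crops included, and the job is handed in when it is done.

Besides the shell and the picture viewer there is one more tool, called after "Request:" as a command line: name --argument value ..., lists and objects as JSON in quotes. servo_tool: Moves the arm, as the interface text tells. Its arguments: {"type":"object","properties":{"increments":{"type":"array"},"force":{"type":"number"}},"required":["increments"]}

```bash
mkdir -p pics && cat > h.py <<'E'
import numpy as np, cv2
from scipy.spatial.transform import Rotation as R
from plant import read_state, read_camera, camera_params, close_job
def snap(n):
    p=camera_params(n); im,d=read_camera(n); return p,im,d
def cloud(p,d):
    v,u=np.mgrid[0:480,0:640]
    K=np.array([[p['fx'],0,p['cx']],[0,p['fy'],p['cy']],[0,0,1]])
    n=rays(p,np.stack([u.ravel(),v.ravel()],1)).reshape(480,640,3)
    pc=n*d[...,None]
    M=R.from_rotvec(p['rvec']).as_matrix(); 
    return (pc-np.array(p['tvec']))@M
def rays(p,uv):
    uv=np.asarray(uv,float)
    x=(uv-[p['cx'],p['cy']])/[p['fx'],p['fy']]
    rd=np.linalg.norm(x,axis=1); r=rd.copy()
    for _ in range(20): r=rd/(1+p['k1']*r*r)
    s=np.where(rd>0,r/np.maximum(rd,1e-12),1)[:,None]
    return np.hstack([x*s,np.ones((len(x),1))])
def onplane(p,uv,z):
    M=R.from_rotvec(p['rvec']).as_matrix(); c=-M.T@np.array(p['tvec'])
    w=rays(p,np.atleast_2d(uv))@M
    return c+w*((z-c[2])/w[:,2])[:,None]
def save(n,im): cv2.imwrite('pics/'+n,im[...,::-1])
E
python3 - <<'E'
from h import *
for n in ['top','side']:
    p,im,d=snap(n); save(n+'0.png',im); np.savez(n+'0.npz',im=im,d=d)
    M=R.from_rotvec(p['rvec']).as_matrix(); print(n,{k:np.round(v,3) for k,v in p.items()},-M.T@p['tvec'],(d>0).mean())
s=read_state();print(s)
E
```

```text
top {'fx': np.float64(495.565), 'fy': np.float64(495.565), 'cx': np.float64(327.994), 'cy': np.float64(234.109), 'k1': np.float64(0.007), 'rvec': array([ 2.142, -2.113,  0.196]), 'tvec': array([0.063, 0.595, 1.191])} [0.37009541 0.07267754 1.27829835] 0.9958756510416666
side {'fx': np.float64(458.952), 'fy': np.float64(458.952), 'cx': np.float64(324.905), 'cy': np.float64(240.397), 'k1': np.float64(-0.001), 'rvec': array([ 0.606, -2.647,  1.179]), 'tvec': array([0.562, 0.191, 1.094])} [0.20904782 0.86160933 0.87366494] 0.995830078125
{'t': 0.1, 'q': array([-1.29440823e+00,  1.31084189e-01,  1.48916468e+00, -1.28799086e-05,
        1.52299499e+00, -8.53941655e-02]), 'dq': array([-0.00026673, -0.00179497, -0.00398444, -0.00110864,  0.00125136,
        0.00220027]), 'joint_torque': array([ 4.82086198e-04, -5.61337495e+01, -4.93097341e+01,  7.68106082e-02,
        2.90867407e-02, -7.52934670e-05]), 'tool_pos': array([ 0.21233107, -0.56095548,  0.40379609]), 'orientation': array([-3.08871784e+00, -5.64897590e-01,  2.67290817e-04]), 'force': array([0.09644561, 0.56175161, 0.42491023]), 'wrist_torque': array([ 0.00446606, -0.04188404, -0.0411481 ]), 'gripper_force': 0.0, 'opening': 0.09292150569859511}
```

View pics/top0.png

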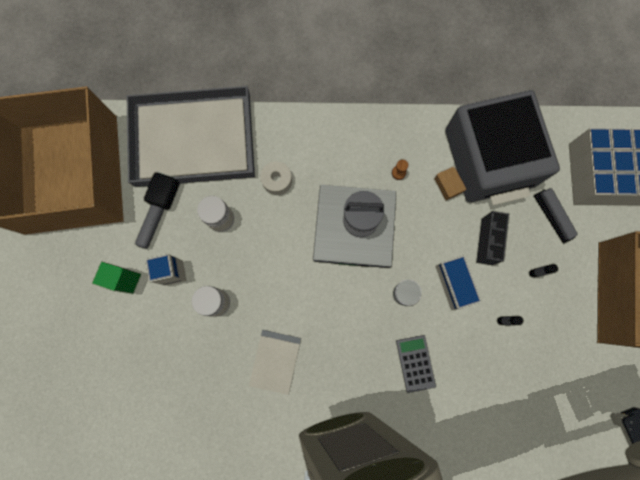

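View pics/side0.png

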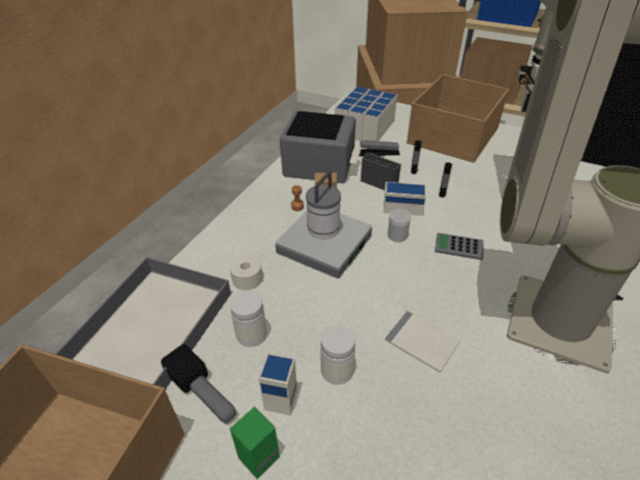

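The top view shows:
- scale (355,226), with the canister on it at (363,213)
- wide carton (459,283) and tin (407,293)
- tall carton with blue top (163,268), with the green look-alike at (116,277)
- tubs (213,212) and (209,300)
- holder (492,238)
- markers (543,270) and (510,321). The black bar at (555,215) and the tool at (150,210) are not markers.

No jar is visible. The handle bar runs roughly left to right in the picture.

```bash
cat >> h.py <<'E'
def rect(pts):
    (c,wh,a)=cv2.minAreaRect((pts[:,:2]*1000).astype(np.float32)); return np.round(c,1),np.round(wh,1),round(a,1)
def sel(P,c,r,z0,z1,hue=None):
    m=(np.hypot(P[...,0]-c[0],P[...,1]-c[1])<r)&(P[...,2]>z0)&(P[...,2]<z1); return m
E
python3 - <<'E'
from h import *
p=camera_params('top'); f=np.load('top0.npz'); im,d=f['im'],f['d']; P=cloud(p,d)
print('bench z',np.median(P[380:400,150:240,2]))
for n,uv,hz in [('scale',(335,200),.045),('can',(363,222),.165),('bar',(363,208),.23),('wide',(459,283),.075),('tin',(407,293),.075),('tall',(160,268),.12),('green',(108,275),.1),('tubA',(207,300),.115),('tubB',(211,211),.115),('holder',(487,256),.09),('m1',(549,269),.12),('m2',(518,321),.12),('roll',(280,180),.05),('stamp',(402,163),.08),('box',(450,183),.045)]:
    q=P[uv[1],uv[0]]; h=P[uv[1]-14:uv[1]+14,uv[0]-14:uv[0]+14,2]
    m=sel(P,q,.2 if n=='scale' else .085,q[2]-.006,q[2]+.006)
    if q[2]>.02:
        k,l=cv2.connectedComponents(m.astype(np.uint8)); m=l==l[uv[1],uv[0]]
        print(n,np.round(q,3),m.sum(),rect(P[m]),np.round(np.median(P[m],0),4),round(h.max(),3))
    else: print(n,np.round(q,3))
m=sel(P,P[205,363],.09,.2,.26);print('bar',m.sum(),rect(P[m]) if m.sum()>3 else '')
E
```

```text
bench z 0.00037657917242336843
scale [0.685 0.054 0.046] 4179 (array([621.5,   3.2]), array([199.3, 197.1]), 86.1) [0.596  0.0279 0.0452] 1.278
can [ 0.604 -0.009  0.163] 1042 (array([631.6,  -8.9]), array([92.1, 93.3]), 63.9) [ 0.6253 -0.0085  0.1649] 1.278
bar [ 0.636 -0.008  0.168] 985 (array([632.5,  -8.9]), array([92.4, 92.5]), 46.7) [ 0.6262 -0.0085  0.1653] 1.278
wide [ 0.474 -0.248  0.077] 1200 (array([ 477.3, -253.6]), array([119.6,  61.2]), 18.2) [ 0.4767 -0.253   0.0756] 1.278
tin [ 0.449 -0.122  0.075] 509 (array([ 450.8, -125.6]), array([59.6, 61.1]), 25.9) [ 0.4508 -0.1248  0.0751] 1.278
tall [0.496 0.463 0.122] 567 (array([497.2, 467.3]), array([56.5, 56.7]), 13.9) [0.4966 0.4671 0.1206] 1.278
green [0.478 0.583 0.122] 573 (array([475.9, 585.7]), array([58.2, 55.5]), 72.5) [0.4757 0.5844 0.1206] 1.278
tubA [0.424 0.35  0.118] 623 (array([422.1, 354.5]), array([66.4, 65.1]), 30.6) [0.4217 0.354  0.1154] 1.278
tubB [0.636 0.354 0.113] 601 (array([639.7, 354.7]), array([67.7, 66.1]), 53.9) [0.639 0.354 0.115] 1.278
holder [ 0.539 -0.314  0.091] 205 (array([ 573.5, -340.7]), array([45.8, 89.5]), 79.8) [ 0.5664 -0.3303  0.0895] 1.278
m1 [ 0.506 -0.448  0.121] 88 (array([ 507.7, -458. ]), array([21.7, 23.1]), 3.7) [ 0.5082 -0.4577  0.1202] 1.278
m2 [ 0.385 -0.368  0.124] 76 (array([ 386.2, -370. ]), array([20.4, 21.6]), 0.8) [ 0.3871 -0.3693  0.1209] 1.278
roll [0.735 0.196 0.049] 652 (array([744.6, 209.5]), array([77.9, 77.7]), 3.2) [0.7444 0.2095 0.0499] 1.278
stamp [ 0.775 -0.114  0.079] 113 (array([ 770.5, -115.4]), array([30.7, 28.5]), 0.1) [ 0.7702 -0.114   0.0767] 1.278
box [ 0.735 -0.243  0.043] 577 (array([ 740.9, -255.3]), array([136.6,  71.1]), 24.8) [ 0.7376 -0.249   0.0446] 1.278
bar 182 (array([631.7, -10. ]), array([84.7, 10.5]), 89.9)
```

```bash
cat >> h.py <<'E'
def go(g,phi):
    """increments from the present pose to grasp point g (m) with closing direction phi (deg)"""
    s=read_state(); Rc=R.from_rotvec(s['orientation']).as_matrix(); best=None
    for k in (0,180,-180):
        a=np.radians(phi+k); y=np.array([np.cos(a),np.sin(a),0]); z=np.array([0,0,-1.])
        Rt=np.stack([np.cross(y,z),y,z],1)
        dr=R.from_matrix(Rc.T@Rt).as_rotvec()
        dq1=np.arctan2(g[1],g[0])-s['q'][0]
        q6=s['q'][5]+dr[2]+dq1
        if best is None or abs(q6)<abs(best[0]): best=(q6,Rt,dr)
    q6,Rt,dr=best; t=np.array(g)-Rt[:,2]*.167
    print('slide',np.round(Rc.T@(t-s['tool_pos'])*1000,1),'dr',np.round(dr,4),'q6~',round(q6,2))
def where():
    s=read_state(); M=R.from_rotvec(s['orientation']).as_matrix()
    print('t',round(s['t'],1),'grasp',np.round(s['tool_pos']+.167*M[:,2],4),'phi',round(np.degrees(np.arctan2(M[1,1],M[0,1])),1),'tilt',round(np.degrees(np.arccos(-M[2,2])),2),'open',round(s['opening'],4),'gf',round(s['gripper_force'],1),'q6',round(s['q'][5],2),'F',np.round(s['force'],1))
E
python3 - <<'E'
from h import *
p=camera_params('top'); f=np.load('top0.npz'); im,d=f['im'],f['d']; P=cloud(p,d)
m=sel(P,(.57,-.335),.08,.083,.095); print('holder',m.sum(),rect(P[m]))
m=(abs(P[...,0]-.7)<.3)&(P[...,1]<-.2)&(P[...,1]>-.56)&(P[...,2]>.13); print('printer',P[m].min(0),P[m].max(0))
m=sel(P,(.632,-.009),.06,.205,.235); print('bar',rect(P[m]),P[m][:,2].max())
where(); go((.632,-.009,.33),0)
E
```

```text
holder 311 (array([ 588.4, -343.2]), array([ 46. , 119.8]), 80.8)
printer [ 0.68933107 -0.47875944  0.13000145] [ 0.94727113 -0.23931345  0.16631526]
bar (array([632.1, -10. ]), array([84.7, 10.4]), 89.2) 0.22475825680334985
t 0.1 grasp [ 0.2123 -0.5607  0.2368] phi -69.3 tilt 0.09 open 0.0929 gf 0.0 q6 -0.09 F [0.1 0.6 0.4]
slide [ 587.9 -367.8  -92.5] dr [-1.400e-03 -1.100e-03 -1.209e+00] q6~ -0.01
```

Request:
servo_tool --increments '[{"slide":[0,0,-92],"dr":[0,0,0],"jaw":0.3},{"slide":[0,0,-92],"dr":[0,0,0],"jaw":0.3},{"slide":[588,-368,-92],"dr":[0,0,-1.21],"jaw":0.3},{"slide":[588,-368,-92],"dr":[0,0,-1.21],"jaw":0.3},{"slide":[588,-368,-92],"dr":[0,0,-1.21],"jaw":0.3},{"slide":[588,-368,-92],"dr":[0,0,-1.21],"jaw":0.3},{"slide":[588,-368,-92],"dr":[0,0,-1.21],"jaw":0.3},{"slide":[588,-368,-92],"dr":[0,0,-1.21],"jaw":0.3},{"slide":[588,-368,-92],"dr":[0,0,-1.21],"jaw":0.3},{"slide":[588,-368,-92],"dr":[0,0,-1.21],"jaw":0.3},{"slide":[588,-368,-92],"dr":[0,0,-1.21],"jaw":0.3},{"slide":[588,-368,-92],"dr":[0,0,-1.21],"jaw":0.3},{"slide":[588,-368,-92],"dr":[0,0,-1.21],"jaw":0.3},{"slide":[588,-368,-92],"dr":[0,0,-1.21],"jaw":0.3},{"slide":[588,-368,-92],"dr":[0,0,-1.21],"jaw":0.3},{"slide":[588,-368,-92],"dr":[0,0,-1.21],"jaw":0.3},{"slide":[588,-368,-92],"dr":[0,0,-1.21],"jaw":0.3},{"slide":[588,-368,-92],"dr":[0,0,-1.21],"jaw":0.3},{"slide":[588,-368,-92],"dr":[0,0,-1.21],"jaw":0.3},{"slide":[588,-368,-92],"dr":[0,0,-1.21],"jaw":0.3}]'

```text
t: 2.1
tool_pos: [0.6316, -0.0101, 0.4971]
orientation: [2.222, 2.22, 0.0]
force: [-0.9, 0.2, 0.1]
opening: 0.0651
gripper_force: 0.0
```

```bash
python3 - <<'E'
from h import *
where()
p,im,d=snap('wrist'); P=cloud(p,d); save('w1.png',im)
for z in (.2,): 
    m=sel(P,(.632,-.009),.08,.2,.235); print('bar',m.sum(),rect(P[m]) if m.sum()>3 else 0)
m=sel(P,(.632,-.009),.08,.155,.175);print('lid',m.sum(),rect(P[m]))
pt,it,dt=snap('top'); save('t1.png',it)
Q=cloud(pt,dt); m=sel(Q,(.632,-.009),.1,.155,.175);print('lid top',m.sum())
E
```

```text
t 2.1 grasp [ 0.6316 -0.0101  0.3301] phi -0.0 tilt 0.02 open 0.0651 gf 0.0 q6 -0.1 F [-0.9  0.2  0.1]
bar 1624 (array([632.4,  -8. ]), array([81.6, 10. ]), 88.9)
lid 8337 (array([632.3,  -8.7]), array([93.2, 91.5]), 0.1)
lid top 195
```

View pics/w1.png

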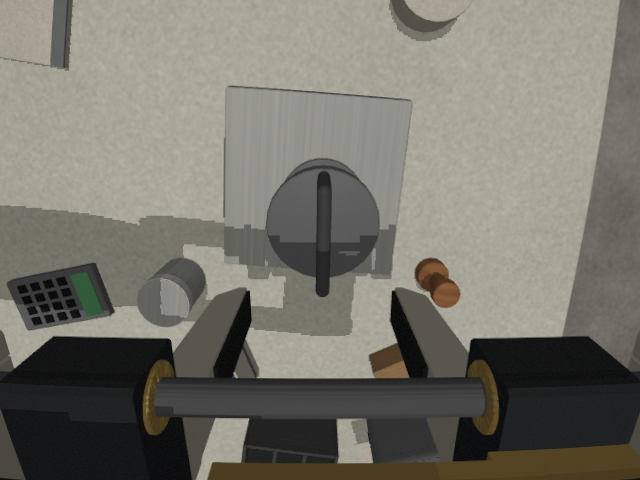

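View pics/t1.png

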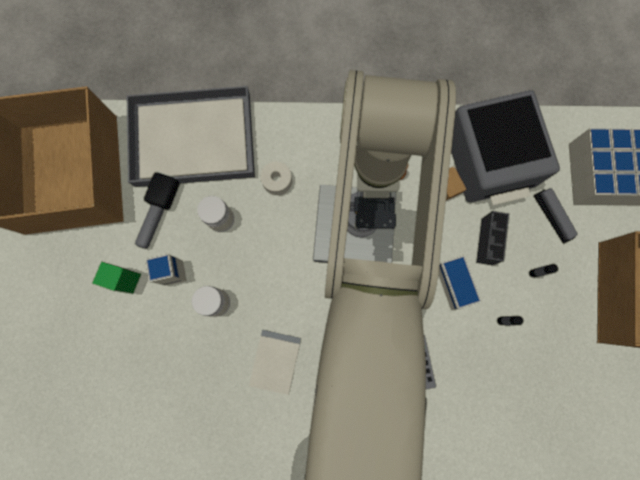

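The wrist view shows the canister lid at (322,222) with its bar vertical in the picture, centred between the fingers. The top view without the arm in the way shows no jar and only two markers. I'll grasp the canister now.

Request:
servo_tool --increments '[{"slide":[0,0,50],"dr":[0,0,0],"jaw":0.3},{"slide":[-1,0,85],"dr":[0,0,0],"jaw":0.3},{"slide":[-1,0,105],"dr":[0,0,0],"jaw":0.3},{"slide":[-1,0,117],"dr":[0,0,0],"jaw":0.3},{"slide":[-1,0,117],"dr":[0,0,0],"jaw":0.3},{"slide":[-1,0,117],"dr":[0,0,0],"jaw":1},{"slide":[-1,0,117],"dr":[0,0,0],"jaw":1},{"slide":[-1,0,117],"dr":[0,0,0],"jaw":1},{"slide":[-1,0,117],"dr":[0,0,0],"jaw":1},{"slide":[-1,0,117],"dr":[0,0,0],"jaw":1},{"slide":[-1,0,117],"dr":[0,0,0],"jaw":1},{"slide":[-1,0,117],"dr":[0,0,0],"jaw":1},{"slide":[-1,0,110],"dr":[0,0,0],"jaw":1},{"slide":[-1,0,95],"dr":[0,0,0],"jaw":1},{"slide":[-1,0,75],"dr":[0,0,0],"jaw":1},{"slide":[-1,0,60],"dr":[0,0,0],"jaw":1},{"slide":[-1,0,50],"dr":[0,0,0],"jaw":1},{"slide":[-1,0,50],"dr":[0,0,0],"jaw":1},{"slide":[-1,0,50],"dr":[0,0,0],"jaw":1}]' --force 40

```text
t: 4.1
tool_pos: [0.6321, -0.0098, 0.4464]
orientation: [-2.22, -2.222, 0.0]
force: [-0.6, 0.1, -5.0]
opening: 0.009
gripper_force: 40.0
```

```bash
python3 - <<'E'
from h import *
where()
# scale from wrist (now uncovered) 
p,im,d=snap('wrist'); P=cloud(p,d)
m=sel(P,(.6215,.0032),.16,.040,.0495); k,l,st,_=cv2.connectedComponentsWithStats(m.astype(np.uint8)); i=1+st[1:,4].argmax(); print(st[i],rect(P[l==i]))
m=sel(P,(.632,-.009),.08,.2,.235); print('lid',m.sum(),rect(P[m]))
go((.6095,-.1734,.28),0); go((.6095,-.1734,.171),0)
E
```

```text
t 4.1 grasp [ 0.632  -0.0098  0.2794] phi 0.1 tilt 0.01 open 0.009 gf 40.0 q6 -0.1 F [-0.6  0.1 -5. ]
[  212    82   212   200 24361] (array([622. ,   4.3]), array([196. , 197.2]), 85.8)
lid 14271 (array([631.7,  -2.4]), array([80. , 93.3]), 89.0)
slide [-163.5  -22.6   -1.3] dr [-0.0016 -0.0001  0.001 ] q6~ -0.28
slide [-163.6  -22.4  107.7] dr [-0.0016 -0.0001  0.001 ] q6~ -0.28
```

Request:
servo_tool --increments '[{"slide":[-20,-3,0],"dr":[0,0,0],"jaw":1},{"slide":[-50,-7,0],"dr":[0,0,0],"jaw":1},{"slide":[-85,-12,0],"dr":[0,0,0],"jaw":1},{"slide":[-120,-17,0],"dr":[0,0,0],"jaw":1},{"slide":[-145,-20,0],"dr":[0,0,0],"jaw":1},{"slide":[-158,-22,0],"dr":[0,0,0],"jaw":1},{"slide":[-163.5,-22.5,0],"dr":[0,0,0],"jaw":1},{"slide":[-163.5,-22.5,0],"dr":[0,0,0],"jaw":1},{"slide":[-163.5,-22.5,20],"dr":[0,0,0],"jaw":1},{"slide":[-163.5,-22.5,45],"dr":[0,0,0],"jaw":1},{"slide":[-163.5,-22.5,70],"dr":[0,0,0],"jaw":1},{"slide":[-163.5,-22.5,90],"dr":[0,0,0],"jaw":1},{"slide":[-163.5,-22.5,100],"dr":[0,0,0],"jaw":1},{"slide":[-163.5,-22.5,106],"dr":[0,0,0],"jaw":1},{"slide":[-163.5,-22.5,108],"dr":[0,0,0],"jaw":1},{"slide":[-163.5,-22.5,110],"dr":[0,0,0],"jaw":1},{"slide":[-163.5,-22.5,110],"dr":[0,0,0],"jaw":1}]'

```text
t: 5.85
tool_pos: [0.6101, -0.1734, 0.3377]
orientation: [2.219, 2.222, 0.001]
force: [-0.4, 0.4, -5.0]
opening: 0.0088
gripper_force: 40.0
```

```bash
python3 - <<'E'
from h import *
where(); go((.6095,-.1734,.35),0)
E
```

```text
t 5.8 grasp [ 0.6103 -0.1735  0.1707] phi 0.1 tilt 0.09 open 0.0088 gf 40.0 q6 -0.36 F [-0.4  0.4 -5. ]
slide [-1.000e-01 -3.000e-01 -1.793e+02] dr [0.0015 0.0005 0.0011] q6~ -0.28
```

Request:
servo_tool --increments '[{"slide":[0,0,1],"dr":[0,0,0],"jaw":1},{"slide":[0,0,2],"dr":[0,0,0],"jaw":1},{"slide":[0,0,2],"dr":[0,0,0],"jaw":1}]'

```text
t: 6.15
tool_pos: [0.6104, -0.1736, 0.3366]
orientation: [2.218, 2.22, 0.003]
force: [2.6, 0.0, 2.4]
opening: 0.0084
gripper_force: 40.0
```

Touching down, so release and rise.

Request:
servo_tool --increments '[{"slide":[0,0,2],"dr":[0,0,0],"jaw":0.7},{"slide":[0,0,2],"dr":[0,0,0],"jaw":0.5},{"slide":[0,0,2],"dr":[0,0,0],"jaw":0.3},{"slide":[0,0,2],"dr":[0,0,0],"jaw":0.3},{"slide":[0,0,2],"dr":[0,0,0],"jaw":0.3},{"slide":[0,0,-20],"dr":[0,0,0],"jaw":0.3},{"slide":[0,0,-60],"dr":[0,0,0],"jaw":0.3},{"slide":[0,0,-110],"dr":[0,0,0],"jaw":0.3},{"slide":[0,0,-155],"dr":[0,0,0],"jaw":0.2},{"slide":[0,0,-155],"dr":[0,0,0],"jaw":0}]'

```text
t: 7.15
tool_pos: [0.6102, -0.1736, 0.4991]
orientation: [2.212, 2.214, 0.009]
force: [0.3, 0.3, 0.7]
opening: 0.0767
gripper_force: 0.0
```

```bash
python3 - <<'E'
from h import *
where()
p,im,d=snap('wrist'); P=cloud(p,d)
m=sel(P,(.6095,-.174),.08,.11,.13); print('lid',m.sum(),rect(P[m]))
m=sel(P,(.6095,-.174),.08,.15,.19); print('bar',m.sum(),rect(P[m]))
m=sel(P,(.62,.0),.16,.040,.0495); print(rect(P[m]))
pt,it,dt=snap('top'); Q=cloud(pt,dt)
m=sel(Q,(.477,-.254),.1,.068,.082); print('wide',m.sum(),rect(Q[m]))
m=sel(Q,(.451,-.126),.07,.068,.082); print('tin',m.sum(),rect(Q[m]) if m.sum()>3 else 0)
go((.4773,-.2536,.3),108.2)
E
```

```text
t 7.2 grasp [ 0.6123 -0.1743  0.3321] phi 0.1 tilt 0.75 open 0.0767 gf 0.0 q6 -0.36 F [0.3 0.3 0.7]
lid 6500 (array([ 611.6, -172.8]), array([92.1, 92.4]), 61.6)
bar 1208 (array([ 611.9, -172.2]), array([81.8,  9.7]), 89.8)
(array([619.8, -58.1]), array([204.2, 168.2]), 0.3)
wide 148 (array([ 530.8, -280.9]), array([ 33.8, 107. ]), 15.7)
tin 348 (array([ 448.8, -117.6]), array([60.2, 44.8]), 16.4)
slide [ -80.  -132.8   24.3] dr [ 3.7000e-03 -1.0000e-03  1.2542e+00] q6~ 0.76
```

Request:
servo_tool --increments '[{"slide":[-80,-133,0],"dr":[0,0,1.254],"jaw":0},{"slide":[-80,-133,0],"dr":[0,0,1.254],"jaw":0},{"slide":[-80,-133,0],"dr":[0,0,1.254],"jaw":0},{"slide":[-80,-133,0],"dr":[0,0,1.254],"jaw":0},{"slide":[-80,-133,0],"dr":[0,0,1.254],"jaw":0},{"slide":[-80,-133,0],"dr":[0,0,1.254],"jaw":0},{"slide":[-80,-133,0],"dr":[0,0,1.254],"jaw":0},{"slide":[-80,-133,0],"dr":[0,0,1.254],"jaw":0},{"slide":[-80,-133,0],"dr":[0,0,1.254],"jaw":0},{"slide":[-80,-133,0],"dr":[0,0,1.254],"jaw":0},{"slide":[-80,-133,0],"dr":[0,0,1.254],"jaw":0},{"slide":[-80,-133,0],"dr":[0,0,1.254],"jaw":0}]'

```text
t: 8.45
tool_pos: [0.4768, -0.2535, 0.4888]
orientation: [-3.101, -0.499, 0.002]
force: [0.2, 0.3, 0.0]
opening: 0.0933
gripper_force: 0.0
```

```bash
cat >> h.py <<'E'
def top_of(P,c,r,z,dz=.006,n=''):
    m=sel(P,c,r,z-dz,z+dz); k,l,st,_=cv2.connectedComponentsWithStats(m.astype(np.uint8))
    if k<2: print(n,'none'); return
    i=1+st[1:,4].argmax(); q=P[l==i]; print(n,len(q),*rect(q),'z',round(np.median(q[:,2]),4))
E
python3 - <<'E'
from h import *
where()
p,im,d=snap('wrist'); P=cloud(p,d); save('w2.png',im)
top_of(P,(.477,-.254),.12,.075,n='wide')
top_of(P,(.451,-.126),.08,.075,n='tin')
top_of(P,(.611,-.173),.08,.12,n='can')
go((.4773,-.2536,.05),108.2)
E
```

```text
t 8.4 grasp [ 0.4766 -0.2533  0.3218] phi -71.7 tilt 0.08 open 0.0933 gf 0.0 q6 0.67 F [0.2 0.3 0. ]
wide 6847 [ 477.3 -252.1] [119.5  60.3] 18.3 z 0.0755
tin 2910 [ 450.7 -123.6] [61.6 61.1] 17.8 z 0.0753
can 6922 [ 600.3 -177. ] [69.5 92.6] 18.0 z 0.1201
slide [  0.6   0.5 272.1] dr [-0.0008  0.0006  0.0014] q6~ 0.76
```

View pics/w2.png

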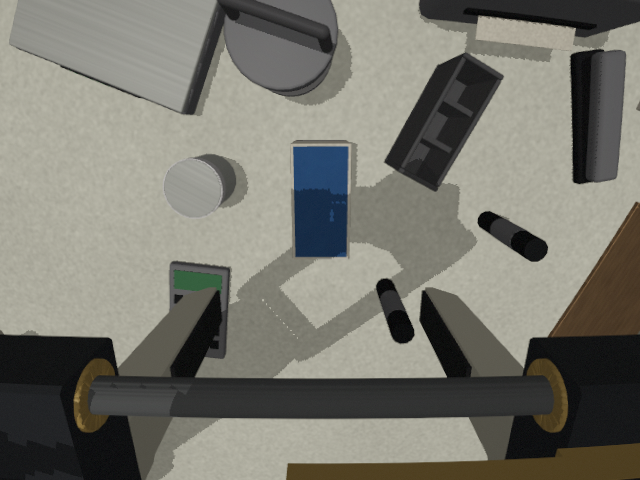

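The wide carton is at (321,200), square between the fingers. The tin is at (192,187), the holder at (445,120), and the markers at (395,310) and (512,235) are clear of the fingers.

Request:
servo_tool --increments '[{"slide":[0,1,50],"dr":[0,0,0],"jaw":0},{"slide":[0,1,100],"dr":[0,0,0],"jaw":0},{"slide":[0,1,150],"dr":[0,0,0],"jaw":0},{"slide":[0,1,190],"dr":[0,0,0],"jaw":0},{"slide":[0,1,225],"dr":[0,0,0],"jaw":0},{"slide":[0,1,250],"dr":[0,0,0],"jaw":0},{"slide":[0,1,268],"dr":[0,0,0],"jaw":0},{"slide":[0,1,270],"dr":[0,0,0],"jaw":0},{"slide":[0,1,270],"dr":[0,0,0],"jaw":0.2},{"slide":[0,1,270],"dr":[0,0,0],"jaw":1},{"slide":[0,1,270],"dr":[0,0,0],"jaw":1},{"slide":[0,1,270],"dr":[0,0,0],"jaw":1},{"slide":[0,1,270],"dr":[0,0,0],"jaw":1},{"slide":[0,1,260],"dr":[0,0,0],"jaw":1},{"slide":[0,1,235],"dr":[0,0,0],"jaw":1},{"slide":[0,1,200],"dr":[0,0,0],"jaw":1},{"slide":[0,1,160],"dr":[0,0,0],"jaw":1},{"slide":[0,1,120],"dr":[0,0,0],"jaw":1},{"slide":[0,1,90],"dr":[0,0,0],"jaw":1},{"slide":[0,1,90],"dr":[0,0,0],"jaw":1}]' --force 25

```text
t: 10.5
tool_pos: [0.4781, -0.2551, 0.4062]
orientation: [3.096, 0.496, 0.011]
force: [0.7, -0.8, -2.1]
opening: 0.0597
gripper_force: 25.0
```

```bash
python3 - <<'E'
from h import *
where()
p,im,d=snap('wrist'); P=cloud(p,d)
s=read_state(); zt=s['tool_pos'][2]-.167-.05+.075
top_of(P,(.477,-.254),.1,zt,.015,n='held')
top_of(P,(.451,-.126),.08,.075,n='tin')
go((.6218,.0038,.232),-4); 
E
```

```text
t 10.5 grasp [ 0.4794 -0.256   0.2392] phi -71.8 tilt 0.55 open 0.0597 gf 25.0 q6 0.67 F [ 0.7 -0.8 -2.1]
held 37897 [ 502.4 -247.4] [72.5 93. ] 18.6 z 0.2613
tin 4391 [ 450.6 -123.7] [60.6 62. ] 61.8 z 0.0753
slide [ 217.8 -200.6    3.8] dr [ 5.9000e-03 -4.0000e-04 -1.1832e+00] q6~ 0.08
```

Request:
servo_tool --increments '[{"slide":[0,0,-30],"dr":[0,0,0],"jaw":1},{"slide":[10,-10,-40],"dr":[0,0,-0.1],"jaw":1},{"slide":[35,-32,-40],"dr":[0,0,-0.2],"jaw":1},{"slide":[65,-60,-40],"dr":[0,0,-0.3],"jaw":1},{"slide":[95,-88,-40],"dr":[0,0,-0.43],"jaw":1},{"slide":[125,-115,-40],"dr":[0,0,-0.56],"jaw":1},{"slide":[155,-143,-40],"dr":[0,0,-0.69],"jaw":1},{"slide":[180,-167,-40],"dr":[0,0,-0.82],"jaw":1},{"slide":[200,-185,-40],"dr":[0,0,-0.95],"jaw":1},{"slide":[212,-196,-40],"dr":[0,0,-1.08],"jaw":1},{"slide":[218,-201,-40],"dr":[0,0,-1.183],"jaw":1},{"slide":[218,-201,-40],"dr":[0,0,-1.183],"jaw":1},{"slide":[218,-201,-40],"dr":[0,0,-1.183],"jaw":1},{"slide":[218,-201,-40],"dr":[0,0,-1.183],"jaw":1}]'

```text
t: 11.95
tool_pos: [0.6211, 0.004, 0.4388]
orientation: [-2.3, -2.138, 0.002]
force: [-1.1, -0.4, -2.1]
opening: 0.0596
gripper_force: 25.0
```

```bash
python3 - <<'E'
from h import *
where()
p,im,d=snap('wrist'); P=cloud(p,d); save('w3.png',im)
top_of(P,(.622,.004),.12,.28-.05+.075,.02,n='held'); top_of(P,(.61,-.173),.09,.12,.01,n='can')
top_of(P,(.451,-.126),.08,.075,n='tin')
go((.6218,.0038,.1),-4)
E
```

```text
t 11.9 grasp [0.6208 0.004  0.2718] phi -4.2 tilt 0.08 open 0.0596 gf 25.0 q6 -0.0 F [-1.1 -0.4 -2.1]
held 38749 [621.9  29.7] [72.3 93.4] 85.8 z 0.2937
can none
tin 660 [ 454.2 -103.1] [21.7 51.4] 71.6 z 0.0748
slide [-1.000e-01  8.000e-01  1.722e+02] dr [-0.0009  0.0001 -0.0029] q6~ 0.08
```

View pics/w3.png

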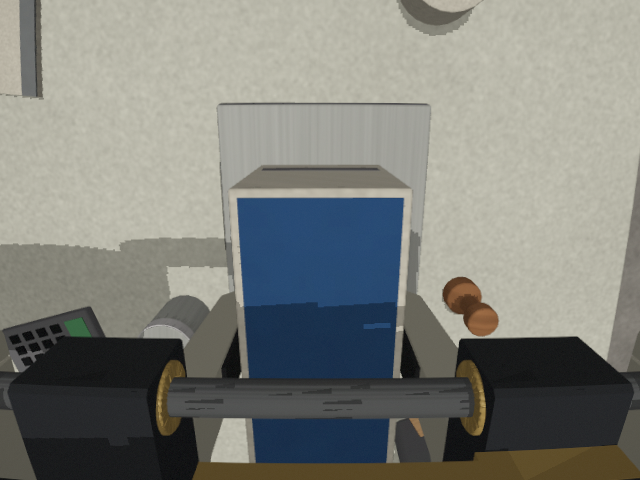

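The carton is held square over the scale. It sits about 2 mm to the left, so I'll correct that while lowering.

Request:
servo_tool --increments '[{"slide":[-2,1,20],"dr":[0,0,0],"jaw":1},{"slide":[-2,1,55],"dr":[0,0,0],"jaw":1},{"slide":[-2,1,95],"dr":[0,0,0],"jaw":1},{"slide":[-2,1,130],"dr":[0,0,0],"jaw":1},{"slide":[-2,1,155],"dr":[0,0,0],"jaw":1},{"slide":[-2,1,166],"dr":[0,0,0],"jaw":1},{"slide":[-2,1,170],"dr":[0,0,0],"jaw":1},{"slide":[-2,1,172],"dr":[0,0,0],"jaw":1},{"slide":[-2,1,172],"dr":[0,0,0],"jaw":1},{"slide":[-2,1,173],"dr":[0,0,0],"jaw":1}]'

```text
t: 13.0
tool_pos: [0.623, 0.0025, 0.2687]
orientation: [2.296, 2.141, 0.003]
force: [0.8, -0.0, -1.7]
opening: 0.0598
gripper_force: 25.0
```

Request:
servo_tool --increments '[{"slide":[0,0,0],"dr":[0,0,0],"jaw":1},{"slide":[0,0,0.5],"dr":[0,0,0],"jaw":1},{"slide":[0,0,1],"dr":[0,0,0],"jaw":1}]'

```text
t: 13.3
tool_pos: [0.6224, 0.0026, 0.2661]
orientation: [2.297, 2.142, 0.001]
force: [-1.3, -0.3, -1.2]
opening: 0.0597
gripper_force: 25.0
```

Request:
servo_tool --increments '[{"slide":[0,0,1],"dr":[0,0,0],"jaw":1},{"slide":[0,0,2],"dr":[0,0,0],"jaw":1},{"slide":[0,0,2],"dr":[0,0,0],"jaw":1}]'

```text
t: 13.6
tool_pos: [0.6224, 0.0025, 0.2656]
orientation: [2.297, 2.142, 0.001]
force: [-6.2, -0.3, 11.0]
opening: 0.0599
gripper_force: 25.0
```

Contact. I'll release, rise clear, then move towards the tall carton.

Request:
servo_tool --increments '[{"slide":[0,0,0.5],"dr":[0,0,0],"jaw":0.25},{"slide":[0,0,0],"dr":[0,0,0],"jaw":0.15},{"slide":[0,0,0],"dr":[0,0,0],"jaw":0.1},{"slide":[0,0,0],"dr":[0,0,0],"jaw":0.1},{"slide":[0,0,-20],"dr":[0,0,0],"jaw":0.1},{"slide":[0,0,-60],"dr":[0,0,0],"jaw":0.1},{"slide":[0,0,-110],"dr":[0,0,0],"jaw":0},{"slide":[0,0,-160],"dr":[0,0,0],"jaw":0},{"slide":[0,0,-210],"dr":[0,0,0],"jaw":0},{"slide":[0,0,-210],"dr":[0,0,0],"jaw":0},{"slide":[0,0,-210],"dr":[0,0,0],"jaw":0}]'

```text
t: 14.7
tool_pos: [0.6226, 0.0025, 0.4759]
orientation: [2.296, 2.14, 0.004]
force: [-0.1, -0.0, -1.4]
opening: 0.0932
gripper_force: 0.0
```

```bash
python3 - <<'E'
from h import *
where()
p,im,d=snap('wrist'); P=cloud(p,d)
top_of(P,(.622,.004),.12,.12,.008,n='wide'); top_of(P,(.61,-.173),.06,.12,.01,n='can'); top_of(P,(.622,.004),.16,.045,n='scale')
top_of(P,(.451,-.126),.08,.075,n='tin')
pt,it,dt=snap('top'); Q=cloud(pt,dt); top_of(Q,(.497,.467),.06,.12,n='tall')
go((.4968,.4673,.31),13.9)
E
```

```text
t 14.7 grasp [0.6233 0.0025 0.3089] phi -4.0 tilt 0.24 open 0.0932 gf 0.0 q6 -0.01 F [-0.1 -0.  -1.4]
wide 9132 [621.6   4.4] [119.5  60.3] 86.1 z 0.1204
can 2159 [ 612.7 -143.5] [35.7 89.6] 86.4 z 0.1197
scale 23894 [622.1   4.4] [194.7 196.9] 85.9 z 0.0451
tin 360 [ 434.6 -105.3] [50.5 13.1] 41.6 z 0.0749
tall 589 [497.1 467.3] [56.8 57.6] 13.7 z 0.1203
slide [ 454.9 -157.5   -4.6] dr [-0.0024 -0.0004 -0.3126] q6~ 0.51
```

Request:
servo_tool --increments '[{"slide":[455,-157,0],"dr":[0,0,-0.313],"jaw":0},{"slide":[455,-157,0],"dr":[0,0,-0.313],"jaw":0},{"slide":[455,-157,0],"dr":[0,0,-0.313],"jaw":0},{"slide":[455,-157,0],"dr":[0,0,-0.313],"jaw":0},{"slide":[455,-157,0],"dr":[0,0,-0.313],"jaw":0},{"slide":[455,-157,0],"dr":[0,0,-0.313],"jaw":0},{"slide":[455,-157,0],"dr":[0,0,-0.313],"jaw":0},{"slide":[455,-157,0],"dr":[0,0,-0.313],"jaw":0},{"slide":[455,-157,0],"dr":[0,0,-0.313],"jaw":0},{"slide":[455,-157,0],"dr":[0,0,-0.313],"jaw":0},{"slide":[455,-157,0],"dr":[0,0,-0.313],"jaw":0},{"slide":[455,-157,0],"dr":[0,0,-0.313],"jaw":0},{"slide":[455,-157,0],"dr":[0,0,-0.313],"jaw":0},{"slide":[455,-157,0],"dr":[0,0,-0.313],"jaw":0}]'

```text
t: 16.2
tool_pos: [0.4982, 0.4661, 0.4733]
orientation: [1.938, 2.473, -0.001]
force: [0.2, -0.9, -0.0]
opening: 0.0931
gripper_force: 0.0
```

```bash
python3 - <<'E'
from h import *
where()
p,im,d=snap('wrist'); P=cloud(p,d); save('w4.png',im)
top_of(P,(.497,.467),.06,.12,n='tall'); top_of(P,(.422,.354),.06,.115,n='tubA'); top_of(P,(.64,.354),.06,.115,n='tubB')
pt,it,dt=snap('top'); Q=cloud(pt,dt); top_of(Q,(.451,-.126),.09,.075,n='tin');top_of(Q,(.622,.004),.12,.12,.008,n='wide'); top_of(Q,(.61,-.173),.07,.12,.01,n='can')
top_of(Q,(.588,-.343),.075,.09,.008,n='holder');top_of(Q,(.508,-.458),.05,.12,n='m1');top_of(Q,(.386,-.37),.05,.12,n='m2')
go((.4968,.4673,.085),13.9)
E
```

```text
t 16.2 grasp [0.4981 0.466  0.3063] phi 13.8 tilt 0.05 open 0.0931 gf 0.0 q6 0.44 F [ 0.2 -0.9 -0. ]
tall 4066 [497.2 468.9] [56.  55.7] 13.7 z 0.1203
tubA 2044 [428.4 359.6] [53.6 67.5] 37.9 z 0.1149
tubB 1521 [626.4 347.9] [36.7 61.1] 41.0 z 0.1148
tin 510 [ 451. -126.] [59.7 61.3] 25.9 z 0.0751
wide 1254 [621.2   4.7] [119.9  61.7] 85.8 z 0.1207
can 1016 [ 611.4 -174.5] [93.1 91. ] 2.7 z 0.1201
holder 355 [ 589.5 -343.7] [ 46.  123.2] 81.1 z 0.0891
m1 90 [ 507.7 -458.4] [21.3 25. ] 1.7 z 0.1202
m2 89 [ 386.2 -369.9] [20.5 22.5] 0.2 z 0.1199
slide [  1.4  -1.  221.8] dr [ 0.      0.0001 -0.0013] q6~ 0.51
```

View pics/w4.png

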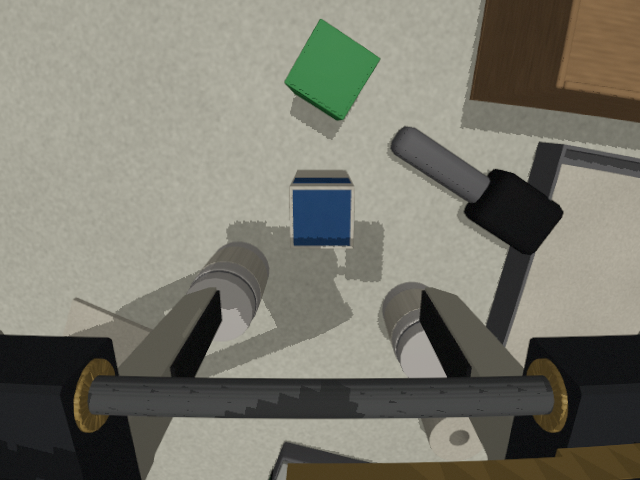

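The tall blue-topped carton is at (322,215), between the fingers. The green look-alike at (332,70) stays clear.

Request:
servo_tool --increments '[{"slide":[2,-1,50],"dr":[0,0,0],"jaw":0},{"slide":[2,-1,100],"dr":[0,0,0],"jaw":0},{"slide":[2,-1,145],"dr":[0,0,0],"jaw":0},{"slide":[2,-1,180],"dr":[0,0,0],"jaw":0},{"slide":[2,-1,210],"dr":[0,0,0],"jaw":0},{"slide":[2,-1,226],"dr":[0,0,0],"jaw":0},{"slide":[2,-1,230],"dr":[0,0,0],"jaw":0},{"slide":[2,-1,230],"dr":[0,0,0],"jaw":0.2},{"slide":[2,-1,230],"dr":[0,0,0],"jaw":1},{"slide":[2,-1,230],"dr":[0,0,0],"jaw":1},{"slide":[2,-1,230],"dr":[0,0,0],"jaw":1},{"slide":[2,-1,230],"dr":[0,0,0],"jaw":1},{"slide":[2,-1,230],"dr":[0,0,0],"jaw":1},{"slide":[2,-1,215],"dr":[0,0,0],"jaw":1},{"slide":[2,-1,185],"dr":[0,0,0],"jaw":1},{"slide":[2,-1,145],"dr":[0,0,0],"jaw":1},{"slide":[2,-1,105],"dr":[0,0,0],"jaw":1},{"slide":[2,-1,70],"dr":[0,0,0],"jaw":1},{"slide":[2,-1,50],"dr":[0,0,0],"jaw":1},{"slide":[2,-1,50],"dr":[0,0,0],"jaw":1}]' --force 25

```text
t: 18.3
tool_pos: [0.4964, 0.4694, 0.4296]
orientation: [1.935, 2.473, 0.012]
force: [-0.1, -0.1, -0.8]
opening: 0.056
gripper_force: 25.0
```

```bash
python3 - <<'E'
from h import *
where()
a=np.radians(-4); c=np.array([.622,.0041]); xa=np.array([np.cos(a),np.sin(a)]); ya=np.array([-xa[1],xa[0]])
print('tall tgt',c+.158*ya,'tin tgt',c-.16*xa)
go((*(c+.158*ya),.255),-4)
E
```

```text
t 18.3 grasp [0.4975 0.4703 0.2626] phi 13.9 tilt 0.46 open 0.056 gf 25.0 q6 0.44 F [-0.1 -0.1 -0.8]
tall tgt [0.63302152 0.16171512] tin tgt [0.46238975 0.01526104]
slide [-331.6   58.5    6.9] dr [ 0.0066 -0.0045  0.3128] q6~ 0.32
```

Request:
servo_tool --increments '[{"slide":[-15,3,0],"dr":[0,0,0],"jaw":1},{"slide":[-45,8,0],"dr":[0,0,0.05],"jaw":1},{"slide":[-85,15,0],"dr":[0,0,0.1],"jaw":1},{"slide":[-125,22,0],"dr":[0,0,0.15],"jaw":1},{"slide":[-165,29,0],"dr":[0,0,0.2],"jaw":1},{"slide":[-205,36,0],"dr":[0,0,0.25],"jaw":1},{"slide":[-245,43,0],"dr":[0,0,0.313],"jaw":1},{"slide":[-280,50,0],"dr":[0,0,0.313],"jaw":1},{"slide":[-308,55,0],"dr":[0,0,0.313],"jaw":1},{"slide":[-325,58,0],"dr":[0,0,0.313],"jaw":1},{"slide":[-332,58,0],"dr":[0,0,0.313],"jaw":1},{"slide":[-332,58,0],"dr":[0,0,0.313],"jaw":1},{"slide":[-332,58,0],"dr":[0,0,0.313],"jaw":1},{"slide":[-332,58,0],"dr":[0,0,0.313],"jaw":1}]'

```text
t: 19.7
tool_pos: [0.6317, 0.1621, 0.4237]
orientation: [-2.296, -2.144, -0.0]
force: [-0.4, -0.1, -1.8]
opening: 0.0559
gripper_force: 25.0
```

```bash
python3 - <<'E'
from h import *
where()
p,im,d=snap('wrist'); P=cloud(p,d)
top_of(P,(.633,.1617),.06,.256+.045,.012,n='held')
go((.633,.1617,.078),-4)
E
```

```text
t 19.7 grasp [0.6317 0.1622 0.2567] phi -3.9 tilt 0.02 open 0.0559 gf 25.0 q6 0.24 F [-0.4 -0.1 -1.8]
held 15377 [631.5 177.6] [22.8 85.8] 86.1 z 0.2993
slide [ -0.4   1.2 178.8] dr [ 0.     -0.0003  0.0015] q6~ 0.32
```

Request:
servo_tool --increments '[{"slide":[0,1,20],"dr":[0,0,0],"jaw":1},{"slide":[0,1,55],"dr":[0,0,0],"jaw":1},{"slide":[0,1,95],"dr":[0,0,0],"jaw":1},{"slide":[0,1,130],"dr":[0,0,0],"jaw":1},{"slide":[0,1,155],"dr":[0,0,0],"jaw":1},{"slide":[0,1,168],"dr":[0,0,0],"jaw":1},{"slide":[0,1,174],"dr":[0,0,0],"jaw":1},{"slide":[0,1,176],"dr":[0,0,0],"jaw":1},{"slide":[0,1,177],"dr":[0,0,0],"jaw":1},{"slide":[0,1,178],"dr":[0,0,0],"jaw":1},{"slide":[0,1,179],"dr":[0,0,0],"jaw":1},{"slide":[0,1,179],"dr":[0,0,0],"jaw":1},{"slide":[0,1,179],"dr":[0,0,0],"jaw":1}]'

```text
t: 21.05
tool_pos: [0.6333, 0.1607, 0.2451]
orientation: [2.298, 2.142, 0.001]
force: [0.1, -0.3, -1.0]
opening: 0.0558
gripper_force: 25.0
```

Request:
servo_tool --increments '[{"slide":[0,0,1],"dr":[0,0,0],"jaw":1},{"slide":[0,0,2],"dr":[0,0,0],"jaw":1},{"slide":[0,0,2],"dr":[0,0,0],"jaw":1}]'

```text
t: 21.35
tool_pos: [0.6335, 0.1608, 0.2446]
orientation: [2.297, 2.142, 0.001]
force: [-4.6, -0.8, 11.0]
opening: 0.0559
gripper_force: 25.0
```

Request:
servo_tool --increments '[{"slide":[0,0,0],"dr":[0,0,0],"jaw":0.3},{"slide":[0,0,0],"dr":[0,0,0],"jaw":0.2},{"slide":[0,0,0],"dr":[0,0,0],"jaw":0.1},{"slide":[0,0,0],"dr":[0,0,0],"jaw":0.1},{"slide":[0,0,-20],"dr":[0,0,0],"jaw":0.1},{"slide":[0,0,-60],"dr":[0,0,0],"jaw":0.1},{"slide":[0,0,-110],"dr":[0,0,0],"jaw":0},{"slide":[0,0,-160],"dr":[0,0,0],"jaw":0},{"slide":[0,0,-200],"dr":[0,0,0],"jaw":0},{"slide":[0,0,-200],"dr":[0,0,0],"jaw":0},{"slide":[0,0,-200],"dr":[0,0,0],"jaw":0}]'

```text
t: 22.45
tool_pos: [0.6335, 0.1608, 0.4444]
orientation: [2.296, 2.141, 0.004]
force: [-0.0, -0.1, -0.1]
opening: 0.093
gripper_force: 0.0
```

```bash
python3 - <<'E'
from h import *
where()
p,im,d=snap('wrist'); P=cloud(p,d)
top_of(P,(.633,.162),.06,.12,.008,n='tall'); top_of(P,(.622,.004),.1,.12,.008,n='wide')
pt,it,dt=snap('top'); Q=cloud(pt,dt); top_of(Q,(.451,-.126),.09,.075,n='tin'); top_of(Q,(.61,-.173),.07,.12,.01,n='can')
go((.451,-.125,.29),90)
E
```

```text
t 22.4 grasp [0.634  0.1609 0.2774] phi -4.0 tilt 0.18 open 0.093 gf 0.0 q6 0.24 F [-0.  -0.1 -0.1]
tall 4792 [632.4 159.5] [55.9 56. ] 85.9 z 0.1203
wide 3087 [624.2  43. ] [44.4 60.4] 85.9 z 0.1203
tin 510 [ 451.  -126.1] [59.6 61.2] 26.7 z 0.0754
can 1021 [ 610.8 -174.4] [92.  92.7] 25.4 z 0.1199
slide [-297.7 -161.6  -15.6] dr [-0.0016  0.0024  1.5007] q6~ 1.3
```

Request:
servo_tool --increments '[{"slide":[-298,-162,-15],"dr":[0,0,1.5],"jaw":0},{"slide":[-298,-162,-15],"dr":[0,0,1.5],"jaw":0},{"slide":[-298,-162,-15],"dr":[0,0,1.5],"jaw":0},{"slide":[-298,-162,-15],"dr":[0,0,1.5],"jaw":0},{"slide":[-298,-162,-15],"dr":[0,0,1.5],"jaw":0},{"slide":[-298,-162,-15],"dr":[0,0,1.5],"jaw":0},{"slide":[-298,-162,-15],"dr":[0,0,1.5],"jaw":0},{"slide":[-298,-162,-15],"dr":[0,0,1.5],"jaw":0},{"slide":[-298,-162,-15],"dr":[0,0,1.5],"jaw":0},{"slide":[-298,-162,-15],"dr":[0,0,1.5],"jaw":0},{"slide":[-298,-162,-15],"dr":[0,0,1.5],"jaw":0},{"slide":[-298,-162,-15],"dr":[0,0,1.5],"jaw":0},{"slide":[-298,-162,-15],"dr":[0,0,1.5],"jaw":0},{"slide":[-298,-162,-15],"dr":[0,0,1.5],"jaw":0},{"slide":[-298,-162,-15],"dr":[0,0,1.5],"jaw":0}]'

```text
t: 24.05
tool_pos: [0.4508, -0.1251, 0.4576]
orientation: [-3.142, -0.004, 0.0]
force: [-0.2, 0.2, 0.2]
opening: 0.0933
gripper_force: 0.0
```

```bash
python3 - <<'E'
from h import *
where()
p,im,d=snap('wrist'); P=cloud(p,d)
top_of(P,(.451,-.126),.08,.075,.006,n='tin'); top_of(P,(.622,.004),.1,.12,.008,n='wide'); top_of(P,(.61,-.173),.07,.12,.01,n='can')
go((.451,-.125,.045),90)
E
```

```text
t 24.1 grasp [ 0.4508 -0.1251  0.2906] phi -89.9 tilt 0.01 open 0.0933 gf 0.0 q6 1.19 F [-0.2  0.2  0.2]
tin 3283 [ 451.  -123.8] [61.3 60. ] 89.9 z 0.0751
wide 6884 [605.4   4.8] [121.4  32.6] 88.3 z 0.1205
can 7717 [ 591.7 -173.8] [54.5 92.9] 0.9 z 0.12
slide [ 2.000e-01 -1.000e-01  2.457e+02] dr [-0.    -0.     0.002] q6~ 1.3
```

Request:
servo_tool --increments '[{"slide":[0,0,50],"dr":[0,0,0],"jaw":0},{"slide":[0,0,100],"dr":[0,0,0],"jaw":0},{"slide":[0,0,150],"dr":[0,0,0],"jaw":0},{"slide":[0,0,190],"dr":[0,0,0],"jaw":0},{"slide":[0,0,222],"dr":[0,0,0],"jaw":0},{"slide":[0,0,240],"dr":[0,0,0],"jaw":0},{"slide":[0,0,244],"dr":[0,0,0],"jaw":0},{"slide":[0,0,244],"dr":[0,0,0],"jaw":0.2},{"slide":[0,0,244],"dr":[0,0,0],"jaw":1},{"slide":[0,0,244],"dr":[0,0,0],"jaw":1},{"slide":[0,0,244],"dr":[0,0,0],"jaw":1},{"slide":[0,0,244],"dr":[0,0,0],"jaw":1},{"slide":[0,0,235],"dr":[0,0,0],"jaw":1},{"slide":[0,0,215],"dr":[0,0,0],"jaw":1},{"slide":[0,0,190],"dr":[0,0,0],"jaw":1},{"slide":[0,0,165],"dr":[0,0,0],"jaw":1},{"slide":[0,0,145],"dr":[0,0,0],"jaw":1},{"slide":[0,0,140],"dr":[0,0,0],"jaw":1},{"slide":[0,0,140],"dr":[0,0,0],"jaw":1},{"slide":[0,0,140],"dr":[0,0,0],"jaw":1}]' --force 25

```text
t: 26.1
tool_pos: [0.4504, -0.125, 0.3167]
orientation: [-3.141, -0.001, 0.002]
force: [0.6, 0.0, -0.8]
opening: 0.0598
gripper_force: 25.0
```

```bash
python3 - <<'E'
from h import *
where(); go((.4624,.0153,.15),86)
go((.4624,.0153,.0466),86)
E
```

```text
t 26.1 grasp [ 0.4501 -0.1249  0.1497] phi -90.0 tilt 0.08 open 0.0598 gf 25.0 q6 1.19 F [ 0.6  0.  -0.8]
slide [  12.1 -140.3   -0.2] dr [-2.100e-03 -8.000e-04 -3.071e+00] q6~ -1.47
slide [  12.3 -140.3  103.2] dr [-2.100e-03 -8.000e-04 -3.071e+00] q6~ -1.47
```

Request:
servo_tool --increments '[{"slide":[2,-20,0],"dr":[0,0,0],"jaw":1},{"slide":[4,-50,0],"dr":[0,0,0],"jaw":1},{"slide":[7,-85,0],"dr":[0,0,0],"jaw":1},{"slide":[10,-115,0],"dr":[0,0,0],"jaw":1},{"slide":[12,-133,0],"dr":[0,0,0],"jaw":1},{"slide":[12,-140,0],"dr":[0,0,0],"jaw":1},{"slide":[12,-140,0],"dr":[0,0,0],"jaw":1},{"slide":[12,-140,20],"dr":[0,0,0],"jaw":1},{"slide":[12,-140,50],"dr":[0,0,0],"jaw":1},{"slide":[12,-140,78],"dr":[0,0,0],"jaw":1},{"slide":[12,-140,95],"dr":[0,0,0],"jaw":1},{"slide":[12,-140,100],"dr":[0,0,0],"jaw":1},{"slide":[12,-140,102],"dr":[0,0,0],"jaw":1},{"slide":[12,-140,103],"dr":[0,0,0],"jaw":1},{"slide":[12,-140,104],"dr":[0,0,0],"jaw":1},{"slide":[12,-140,104],"dr":[0,0,0],"jaw":1},{"slide":[12,-140,104],"dr":[0,0,0],"jaw":1}]'

```text
t: 27.8
tool_pos: [0.4632, 0.0147, 0.2147]
orientation: [3.141, 0.002, 0.003]
force: [0.0, -1.5, 2.6]
opening: 0.0599
gripper_force: 25.0
```

Request:
servo_tool --increments '[{"slide":[0,0,0.5],"dr":[0,0,0],"jaw":1},{"slide":[0,0,1],"dr":[0,0,0],"jaw":1},{"slide":[0,0,1],"dr":[0,0,0],"jaw":0.3},{"slide":[0,0,1],"dr":[0,0,0],"jaw":0.2},{"slide":[0,0,1],"dr":[0,0,0],"jaw":0.1},{"slide":[0,0,1],"dr":[0,0,0],"jaw":0.1},{"slide":[0,0,-20],"dr":[0,0,0],"jaw":0.1},{"slide":[0,0,-60],"dr":[0,0,0],"jaw":0.1},{"slide":[0,0,-110],"dr":[0,0,0],"jaw":0.1},{"slide":[0,0,-160],"dr":[0,0,0],"jaw":0.3},{"slide":[0,0,-210],"dr":[0,0,0],"jaw":0.3},{"slide":[0,0,-230],"dr":[0,0,0],"jaw":0.3},{"slide":[0,0,-230],"dr":[0,0,0],"jaw":0.3},{"slide":[0,0,-230],"dr":[0,0,0],"jaw":0.3}]'

```text
t: 29.2
tool_pos: [0.4626, 0.0148, 0.4433]
orientation: [-3.142, -0.001, -0.0]
force: [-0.1, 0.5, -0.7]
opening: 0.0651
gripper_force: 0.0
```

```bash
python3 - <<'E'
from h import *
where()
p,im,d=snap('wrist'); P=cloud(p,d)
top_of(P,(.462,.015),.08,.075,.006,n='tin'); top_of(P,(.622,.004),.1,.12,.008,n='wide')
pt,it,dt=snap('top'); Q=cloud(pt,dt)
top_of(Q,(.588,-.343),.08,.09,.008,n='holder');top_of(Q,(.508,-.458),.05,.12,n='m1');top_of(Q,(.386,-.37),.05,.12,n='m2'); top_of(Q,(.61,-.173),.07,.12,.01,n='can')
go((.386,-.37,.33),80.9)
E
```

```text
t 29.2 grasp [0.4626 0.0148 0.2763] phi -90.0 tilt 0.0 open 0.0651 gf 0.0 q6 1.49 F [-0.1  0.5 -0.7]
tin 3554 [463.2  15.1] [61.2 61.2] 45.2 z 0.0751
wide 7599 [611.6   4.3] [121.4  33. ] 88.8 z 0.1204
holder 349 [ 589.9 -343.7] [ 45.9 122.7] 81.2 z 0.0888
m1 87 [ 507.6 -458.8] [21.4 23.1] 2.0 z 0.1205
m2 88 [ 386.2 -370.2] [20.5 23. ] 0.8 z 0.1202
can 410 [ 590.6 -191.5] [51. 58.] 1.1 z 0.1202
slide [-76.8 384.8 -55.3] dr [-1.000e-04  3.300e-03  1.596e-01] q6~ 0.97
```

Request:
servo_tool --increments '[{"slide":[-77,385,-14],"dr":[0,0,0.16],"jaw":0.4},{"slide":[-77,385,-14],"dr":[0,0,0.16],"jaw":0.4},{"slide":[-77,385,-14],"dr":[0,0,0.16],"jaw":0.4},{"slide":[-77,385,-14],"dr":[0,0,0.16],"jaw":0.4},{"slide":[-77,385,-14],"dr":[0,0,0.16],"jaw":0.4},{"slide":[-77,385,-14],"dr":[0,0,0.16],"jaw":0.4},{"slide":[-77,385,-14],"dr":[0,0,0.16],"jaw":0.4},{"slide":[-77,385,-14],"dr":[0,0,0.16],"jaw":0.4},{"slide":[-77,385,-14],"dr":[0,0,0.16],"jaw":0.4},{"slide":[-77,385,-14],"dr":[0,0,0.16],"jaw":0.4},{"slide":[-77,385,-14],"dr":[0,0,0.16],"jaw":0.4},{"slide":[-77,385,-14],"dr":[0,0,0.16],"jaw":0.4}]'

```text
t: 30.5
tool_pos: [0.3864, -0.3691, 0.4572]
orientation: [-3.131, 0.247, 0.001]
force: [0.2, 0.1, 1.0]
opening: 0.0559
gripper_force: 0.0
```

```bash
python3 - <<'E'
from h import *
where()
p,im,d=snap('wrist'); P=cloud(p,d); save('w5.png',im)
top_of(P,(.386,-.37),.05,.12,.006,n='m2'); top_of(P,(.508,-.458),.05,.12,.006,n='m1'); top_of(P,(.59,-.343),.08,.09,.008,n='holder')
go((.386,-.37,.108),81)
E
```

```text
t 30.5 grasp [ 0.3863 -0.369   0.2902] phi -99.0 tilt 0.05 open 0.0559 gf 0.0 q6 0.87 F [0.2 0.1 1. ]
m2 632 [ 386.7 -369.6] [22.5 23. ] 81.4 z 0.1201
m1 860 [ 507.8 -457.2] [23.3 23.2] 74.8 z 0.12
holder 1136 [ 549.7 -336.3] [44.7 41.3] 80.0 z 0.0895
slide [ -0.2   1.  182.5] dr [-0.0003  0.0002 -0.0004] q6~ 0.96
```

View pics/w5.png

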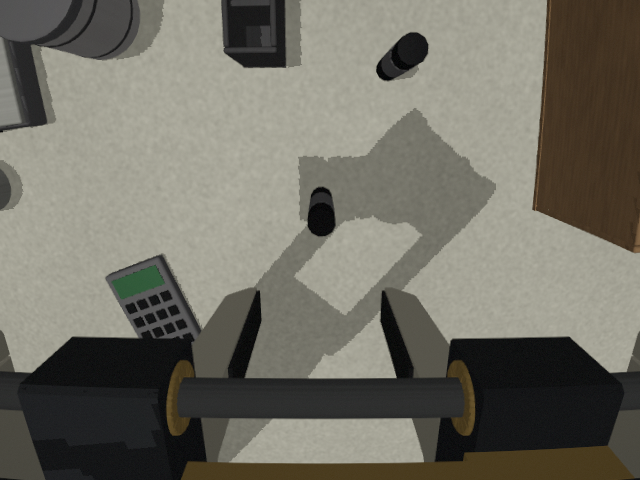

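The marker at (320,215) is midway between the fingers. The other is at (405,55) and the holder at (253,30).

Request:
servo_tool --increments '[{"slide":[0,1,50],"dr":[0,0,0],"jaw":0.4},{"slide":[0,1,100],"dr":[0,0,0],"jaw":0.4},{"slide":[0,1,140],"dr":[0,0,0],"jaw":0.4},{"slide":[0,1,168],"dr":[0,0,0],"jaw":0.4},{"slide":[0,1,180],"dr":[0,0,0],"jaw":0.4},{"slide":[0,1,182],"dr":[0,0,0],"jaw":0.4},{"slide":[0,1,182],"dr":[0,0,0],"jaw":0.6},{"slide":[0,1,182],"dr":[0,0,0],"jaw":1},{"slide":[0,1,182],"dr":[0,0,0],"jaw":1},{"slide":[0,1,182],"dr":[0,0,0],"jaw":1},{"slide":[0,1,182],"dr":[0,0,0],"jaw":1},{"slide":[0,1,170],"dr":[0,0,0],"jaw":1},{"slide":[0,1,140],"dr":[0,0,0],"jaw":1},{"slide":[0,1,100],"dr":[0,0,0],"jaw":1},{"slide":[0,1,60],"dr":[0,0,0],"jaw":1},{"slide":[0,1,40],"dr":[0,0,0],"jaw":1},{"slide":[0,1,40],"dr":[0,0,0],"jaw":1},{"slide":[0,1,40],"dr":[0,0,0],"jaw":1}]' --force 20

```text
t: 32.35
tool_pos: [0.3857, -0.3712, 0.418]
orientation: [3.131, -0.25, 0.001]
force: [-0.3, -0.6, -0.5]
opening: 0.0234
gripper_force: 20.0
```

```bash
python3 - <<'E'
from h import *
where()
go((.6285,-.3495,.25),81.2)
E
```

```text
t 32.4 grasp [ 0.3858 -0.3713  0.251 ] phi -99.1 tilt 0.04 open 0.0234 gf 20.0 q6 0.87 F [-0.3 -0.6 -0.5]
slide [236.2 -59.9   1.1] dr [ 0.0005 -0.0006 -0.0056] q6~ 1.22
```

Request:
servo_tool --increments '[{"slide":[25,-6,0],"dr":[0,0,-0.005],"jaw":1},{"slide":[65,-16,0],"dr":[0,0,-0.005],"jaw":1},{"slide":[110,-28,0],"dr":[0,0,-0.005],"jaw":1},{"slide":[155,-39,0],"dr":[0,0,-0.005],"jaw":1},{"slide":[195,-50,0],"dr":[0,0,-0.005],"jaw":1},{"slide":[222,-56,0],"dr":[0,0,-0.005],"jaw":1},{"slide":[236,-60,0],"dr":[0,0,-0.005],"jaw":1},{"slide":[236,-60,0],"dr":[0,0,-0.005],"jaw":1},{"slide":[236,-60,0],"dr":[0,0,-0.005],"jaw":1},{"slide":[236,-60,0],"dr":[0,0,-0.005],"jaw":1}]'

```text
t: 33.35
tool_pos: [0.6274, -0.3497, 0.4169]
orientation: [-3.132, 0.243, 0.002]
force: [-0.6, 0.4, 0.0]
opening: 0.0235
gripper_force: 20.0
```

```bash
python3 - <<'E'
from h import *
where()
p,im,d=snap('wrist'); P=cloud(p,d); save('w6.png',im)
top_of(P,(.59,-.343),.085,.09,.006,n='holder')
m=sel(P,(.6285,-.3495),.03,.24,.28); print('marker top',m.sum(),rect(P[m]),P[m][:,2].max())
for z in (.16,.2):
    m=sel(P,(.6285,-.3495),.03,z-.01,z+.01); print(m.sum(), rect(P[m]) if m.sum()>3 else 0)
pt,it,dt=snap('side'); Q=cloud(pt,dt)
for z in (.16,.18,.2):
    m=sel(Q,(.6285,-.3495),.03,z-.01,z+.01); print('side',m.sum(), rect(Q[m]) if m.sum()>3 else 0)
pt,it,dt=snap('top'); Q=cloud(pt,dt);top_of(Q,(.508,-.458),.05,.12,n='m1')
go((.6285,-.3495,.12),81.2)
E
```

```text
t 33.4 grasp [ 0.6271 -0.3496  0.2499] phi -98.9 tilt 0.09 open 0.0235 gf 20.0 q6 1.15 F [-0.6  0.4  0. ]
holder 1343 [ 609.6 -345.6] [44.1 83.1] 81.0 z 0.0898
marker top 7793 (array([ 627.3, -348.6]), array([55.8, 24.2]), 73.9) 0.2799979058629072
313 (array([ 634.4, -349.6]), array([23. ,  8.9]), 84.0)
522 (array([ 633.9, -350.2]), array([24.2, 11. ]), 81.8)
side 43 (array([ 626.6, -339.4]), array([21.3, 21.8]), 17.2)
side 45 (array([ 627.3, -340.1]), array([22.5, 13.9]), 19.9)
side 51 (array([ 627.1, -339.8]), array([24.3, 17.5]), 21.5)
m1 none
slide [  0.9  -0.5 131. ] dr [ 0.0001 -0.0001 -0.0016] q6~ 1.22
```

View pics/w6.png

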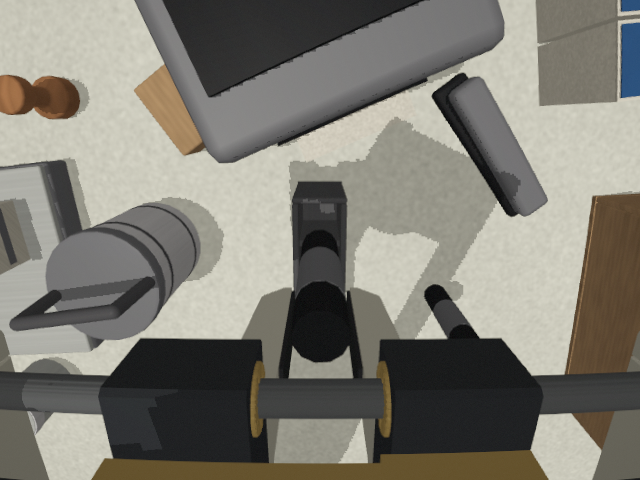

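The marker hangs straight at (320,270), over the holder's far cell at (320,215). The other marker is still standing at (450,310). I'll insert this one.

Request:
servo_tool --increments '[{"slide":[1,-1,20],"dr":[0,0,0],"jaw":1},{"slide":[1,-1,40],"dr":[0,0,0],"jaw":1},{"slide":[1,-1,55],"dr":[0,0,0],"jaw":1},{"slide":[1,-1,75],"dr":[0,0,0],"jaw":1},{"slide":[1,-1,95],"dr":[0,0,0],"jaw":1},{"slide":[1,-1,115],"dr":[0,0,0],"jaw":1},{"slide":[1,-1,127],"dr":[0,0,0],"jaw":1},{"slide":[1,-1,133],"dr":[0,0,0],"jaw":1},{"slide":[1,-1,133],"dr":[0,0,0],"jaw":1},{"slide":[1,-1,133],"dr":[0,0,0],"jaw":1}]'

```text
t: 34.5
tool_pos: [0.6297, -0.3488, 0.2859]
orientation: [3.132, -0.242, 0.002]
force: [0.2, -0.3, 0.0]
opening: 0.0238
gripper_force: 20.0
```

Request:
servo_tool --increments '[{"slide":[0,0,2],"dr":[0,0,0],"jaw":1},{"slide":[0,0,2],"dr":[0,0,0],"jaw":0.6},{"slide":[0,0,2],"dr":[0,0,0],"jaw":0.5},{"slide":[0,0,2],"dr":[0,0,0],"jaw":0.5},{"slide":[0,0,-20],"dr":[0,0,0],"jaw":0.5},{"slide":[0,0,-60],"dr":[0,0,0],"jaw":0.5},{"slide":[0,0,-110],"dr":[0,0,0],"jaw":0.4},{"slide":[0,0,-150],"dr":[0,0,0],"jaw":0.4},{"slide":[0,0,-165],"dr":[0,0,0],"jaw":0.4},{"slide":[0,0,-165],"dr":[0,0,0],"jaw":0.4}]'

```text
t: 35.5
tool_pos: [0.6298, -0.3488, 0.4539]
orientation: [3.129, -0.242, 0.009]
force: [-0.1, 0.2, 0.4]
opening: 0.0559
gripper_force: 0.0
```

```bash
python3 - <<'E'
from h import *
where()
p,im,d=snap('wrist'); P=cloud(p,d)
top_of(P,(.629,-.349),.03,.125,.01,n='m2'); top_of(P,(.508,-.458),.05,.12,.006,n='m1')
go((.5077,-.4575,.28),81.2)
E
```

```text
t 35.5 grasp [ 0.6307 -0.3494  0.287 ] phi -98.8 tilt 0.38 open 0.0559 gf 0.0 q6 1.15 F [-0.1  0.2  0.4]
m2 696 [ 630.3 -348.9] [22.9 23. ] 86.7 z 0.125
m1 390 [ 512.3 -456.7] [17.4 24.1] 12.2 z 0.1198
slide [-103.7  126.3    3.4] dr [ 0.0008 -0.0018 -0.0006] q6~ 0.99
```

Request:
servo_tool --increments '[{"slide":[-104,126,0],"dr":[0,0,0],"jaw":0.4},{"slide":[-104,126,0],"dr":[0,0,0],"jaw":0.4},{"slide":[-104,126,0],"dr":[0,0,0],"jaw":0.4},{"slide":[-104,126,0],"dr":[0,0,0],"jaw":0.4},{"slide":[-104,126,0],"dr":[0,0,0],"jaw":0.4},{"slide":[-104,126,0],"dr":[0,0,0],"jaw":0.4},{"slide":[-104,126,0],"dr":[0,0,0],"jaw":0.4}]'

```text
t: 36.25
tool_pos: [0.5086, -0.4558, 0.4485]
orientation: [-3.131, 0.239, 0.001]
force: [1.1, -0.7, -0.2]
opening: 0.0557
gripper_force: 0.0
```

```bash
python3 - <<'E'
from h import *
where()
p,im,d=snap('wrist'); P=cloud(p,d)
top_of(P,(.508,-.458),.05,.12,.006,n='m1')
f=np.load('top0.npz'); Q=cloud(camera_params('top'),f['d'])
m=(Q[...,1]<-.5)&(Q[...,1]>-.8)&(Q[...,0]>.38)&(Q[...,0]<.66)&(Q[...,2]>.05)&(Q[...,2]<.5); q=Q[m]; print('box',q[:,1].max(),q[:,2].max(), q[q[:,2]>.15][:,1].max() if (q[:,2]>.15).any() else '')
go((.5077,-.4575,.108),81.2)
E
```

```text
t 36.2 grasp [ 0.5085 -0.4556  0.2815] phi -98.7 tilt 0.1 open 0.0557 gf 0.0 q6 0.92 F [ 1.1 -0.7 -0.2]
m1 671 [ 508.7 -458.1] [22.8 23. ] 81.1 z 0.1201
box -0.5119846475701748 0.1657534331487873 -0.6109878911178116
slide [ -0.7   2.  173.9] dr [-0.001   0.0005  0.0015] q6~ 0.99
```

Request:
servo_tool --increments '[{"slide":[0,2,50],"dr":[0,0,0],"jaw":0.4},{"slide":[0,2,95],"dr":[0,0,0],"jaw":0.4},{"slide":[0,2,130],"dr":[0,0,0],"jaw":0.4},{"slide":[0,2,158],"dr":[0,0,0],"jaw":0.4},{"slide":[0,2,170],"dr":[0,0,0],"jaw":0.4},{"slide":[0,2,173],"dr":[0,0,0],"jaw":0.4},{"slide":[0,2,173],"dr":[0,0,0],"jaw":0.6},{"slide":[0,2,173],"dr":[0,0,0],"jaw":1},{"slide":[0,2,173],"dr":[0,0,0],"jaw":1},{"slide":[0,2,173],"dr":[0,0,0],"jaw":1},{"slide":[0,2,173],"dr":[0,0,0],"jaw":1},{"slide":[0,2,160],"dr":[0,0,0],"jaw":1},{"slide":[0,2,130],"dr":[0,0,0],"jaw":1},{"slide":[0,2,90],"dr":[0,0,0],"jaw":1},{"slide":[0,2,50],"dr":[0,0,0],"jaw":1},{"slide":[0,2,30],"dr":[0,0,0],"jaw":1},{"slide":[0,2,30],"dr":[0,0,0],"jaw":1},{"slide":[0,2,30],"dr":[0,0,0],"jaw":1}]'

```text
t: 38.1
tool_pos: [0.5069, -0.4591, 0.4202]
orientation: [3.132, -0.242, 0.001]
force: [-0.8, 0.3, -1.5]
opening: 0.0238
gripper_force: 20.0
```

```bash
python3 - <<'E'
from h import *
where()
go((.5517,-.3368,.25),81.2)
E
```

```text
t 38.1 grasp [ 0.5071 -0.4592  0.2532] phi -98.8 tilt 0.05 open 0.0238 gf 20.0 q6 0.91 F [-0.8  0.3 -1.5]
slide [  25.4 -127.7    3.2] dr [ 0.0006 -0.0007 -0.0007] q6~ 1.18
```

Request:
servo_tool --increments '[{"slide":[5,-25,0],"dr":[0,0,0],"jaw":1},{"slide":[13,-65,0],"dr":[0,0,0],"jaw":1},{"slide":[20,-100,0],"dr":[0,0,0],"jaw":1},{"slide":[24,-120,0],"dr":[0,0,0],"jaw":1},{"slide":[25,-128,0],"dr":[0,0,0],"jaw":1},{"slide":[25,-128,0],"dr":[0,0,0],"jaw":1},{"slide":[25,-128,0],"dr":[0,0,0],"jaw":1},{"slide":[25,-128,0],"dr":[0,0,0],"jaw":1}]'

```text
t: 38.9
tool_pos: [0.5508, -0.3376, 0.4192]
orientation: [-3.132, 0.244, 0.001]
force: [0.2, -0.4, -0.6]
opening: 0.024
gripper_force: 20.0
```

```bash
python3 - <<'E'
from h import *
where()
p,im,d=snap('wrist'); P=cloud(p,d)
for z in (.16,.2):
    m=sel(P,(.5517,-.3368),.03,z-.01,z+.01); print(m.sum(), rect(P[m]) if m.sum()>3 else 0)
m=sel(P,(.59,-.343),.085,.086,.094); print('holder',m.sum(),rect(P[m]))
go((.5517,-.3368,.117),81.2)
E
```

```text
t 38.9 grasp [ 0.5507 -0.3376  0.2522] phi -98.9 tilt 0.04 open 0.024 gf 20.0 q6 1.1 F [ 0.2 -0.4 -0.6]
302 (array([ 558.9, -338.2]), array([23.2,  9.2]), 80.1)
495 (array([ 558.8, -338.3]), array([23.9, 10.1]), 81.7)
holder 2364 (array([ 590. , -342.6]), array([ 44.4, 120.9]), 81.0)
slide [  0.8  -1.  135.4] dr [ 0.      0.0005 -0.0022] q6~ 1.18
```

Request:
servo_tool --increments '[{"slide":[0.5,-1.5,20],"dr":[0,0,0],"jaw":1},{"slide":[0.5,-1.5,40],"dr":[0,0,0],"jaw":1},{"slide":[0.5,-1.5,55],"dr":[0,0,0],"jaw":1},{"slide":[0.5,-1.5,75],"dr":[0,0,0],"jaw":1},{"slide":[0.5,-1.5,95],"dr":[0,0,0],"jaw":1},{"slide":[0.5,-1.5,115],"dr":[0,0,0],"jaw":1},{"slide":[0.5,-1.5,128],"dr":[0,0,0],"jaw":1},{"slide":[0.5,-1.5,135],"dr":[0,0,0],"jaw":1},{"slide":[0.5,-1.5,136],"dr":[0,0,0],"jaw":1},{"slide":[0.5,-1.5,136],"dr":[0,0,0],"jaw":1}]'

```text
t: 39.95
tool_pos: [0.5523, -0.3353, 0.2844]
orientation: [3.132, -0.242, 0.001]
force: [1.0, -0.7, 0.2]
opening: 0.0238
gripper_force: 20.0
```

Release, rise, and swing away to the right-hand start area for a full check.

Request:
servo_tool --increments '[{"slide":[0,0,1],"dr":[0,0,0],"jaw":1},{"slide":[0,0,1],"dr":[0,0,0],"jaw":0.6},{"slide":[0,0,1],"dr":[0,0,0],"jaw":0.5},{"slide":[0,0,1],"dr":[0,0,0],"jaw":0.5},{"slide":[0,0,-20],"dr":[0,0,0],"jaw":0.5},{"slide":[0,0,-60],"dr":[0,0,0],"jaw":0.5},{"slide":[0,0,-110],"dr":[0,0,0],"jaw":0.4},{"slide":[0,0,-160],"dr":[0,0,0],"jaw":0.4},{"slide":[-340,170,-190],"dr":[0,0,0],"jaw":0.4},{"slide":[-340,170,-190],"dr":[0,0,0],"jaw":0.4},{"slide":[-340,170,-190],"dr":[0,0,0],"jaw":0.4},{"slide":[-340,170,-190],"dr":[0,0,0],"jaw":0.4},{"slide":[-340,170,-190],"dr":[0,0,0],"jaw":0.4},{"slide":[-340,170,-190],"dr":[0,0,0],"jaw":0.4},{"slide":[-340,170,-190],"dr":[0,0,0],"jaw":0.4},{"slide":[-340,170,-190],"dr":[0,0,0],"jaw":0.4},{"slide":[-340,170,-190],"dr":[0,0,0],"jaw":0.4},{"slide":[-340,170,-190],"dr":[0,0,0],"jaw":0.4},{"slide":[-340,170,-190],"dr":[0,0,0],"jaw":0.4},{"slide":[-340,170,-190],"dr":[0,0,0],"jaw":0.4}]'

```text
t: 41.95
tool_pos: [0.1912, -0.4504, 0.4736]
orientation: [-3.132, 0.239, -0.0]
force: [0.2, -0.6, 0.3]
opening: 0.0556
gripper_force: 0.0
```

```bash
python3 - <<'E'
from h import *
where()
pt,it,dt=snap('top'); save('t2.png',it); Q=cloud(pt,dt)
for n,c,r,z in [('scale',(.622,.004),.16,.045),('can',(.611,-.173),.1,.12),('wide',(.622,.004),.1,.12),('tall',(.633,.161),.07,.12),('tin',(.463,.015),.08,.075),('m2',(.629,-.349),.03,.125),('m1',(.5515,-.337),.03,.125),('tubA',(.422,.354),.06,.115),('tubB',(.64,.354),.06,.115),('roll',(.745,.209),.06,.05),('stamp',(.77,-.115),.05,.077),('green',(.476,.585),.06,.12)]: top_of(Q,c,r,z,n=n)
E
```

```text
t 42.0 grasp [ 0.1912 -0.4504  0.3066] phi -98.7 tilt 0.02 open 0.0556 gf 0.0 q6 0.45 F [ 0.2 -0.6  0.3]
scale 4304 [621.5   2.8] [199.1 197.8] 85.7 z 0.0452
can 996 [ 611.1 -174.7] [92.8 91.4] 0.2 z 0.12
wide 1233 [660.   -2.8] [122.5  61.5] 86.7 z 0.1205
tall 538 [632.5 159. ] [55.8 57.6] 85.8 z 0.1204
tin 500 [462.6  16.1] [58.4 60.8] 89.1 z 0.0752
m2 82 [ 629.7 -349.8] [22.4 22.4] 7.1 z 0.1256
m1 85 [ 553.2 -336.5] [21.7 23.8] 27.4 z 0.1249
tubA 671 [422.5 353.8] [66.9 65.9] 64.9 z 0.1151
tubB 603 [640.  354.1] [67.5 65.1] 10.6 z 0.1152
roll 654 [744.9 209.6] [78.4 77.8] 3.9 z 0.0501
stamp 113 [ 771.2 -115.2] [28.4 30.4] 83.8 z 0.0767
green 583 [476.2 585.9] [58.  55.7] 71.8 z 0.1204
```

View pics/t2.png

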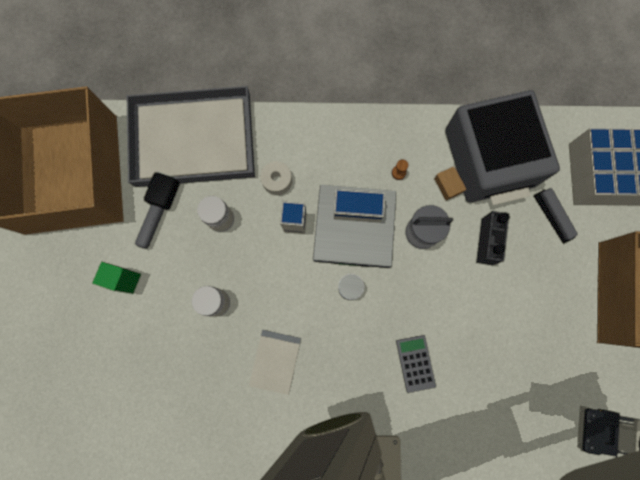

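The top view shows every item in place except the wide carton. It was knocked about 4 cm back, to (360,204), so I'll regrasp and recentre it.

```bash
python3 - <<'E'
from h import *
go((.660,-.002,.30),-3.5)
E
```

```text
slide [ 395.4 -514.4    6.8] dr [-3.000e-04 -3.000e-04 -1.662e+00] q6~ 0.06
```

Request:
servo_tool --increments '[{"slide":[395,-514,5],"dr":[0,0,-1.662],"jaw":0},{"slide":[395,-514,5],"dr":[0,0,-1.662],"jaw":0},{"slide":[395,-514,5],"dr":[0,0,-1.662],"jaw":0},{"slide":[395,-514,5],"dr":[0,0,-1.662],"jaw":0},{"slide":[395,-514,5],"dr":[0,0,-1.662],"jaw":0},{"slide":[395,-514,5],"dr":[0,0,-1.662],"jaw":0},{"slide":[395,-514,5],"dr":[0,0,-1.662],"jaw":0},{"slide":[395,-514,5],"dr":[0,0,-1.662],"jaw":0},{"slide":[395,-514,5],"dr":[0,0,-1.662],"jaw":0},{"slide":[395,-514,5],"dr":[0,0,-1.662],"jaw":0},{"slide":[395,-514,5],"dr":[0,0,-1.662],"jaw":0},{"slide":[395,-514,5],"dr":[0,0,-1.662],"jaw":0},{"slide":[395,-514,5],"dr":[0,0,-1.662],"jaw":0},{"slide":[395,-514,5],"dr":[0,0,-1.662],"jaw":0},{"slide":[395,-514,5],"dr":[0,0,-1.662],"jaw":0},{"slide":[395,-514,5],"dr":[0,0,-1.662],"jaw":0},{"slide":[395,-514,5],"dr":[0,0,-1.662],"jaw":0},{"slide":[395,-514,5],"dr":[0,0,-1.662],"jaw":0}]'

```text
t: 43.8
tool_pos: [0.6587, -0.0045, 0.4698]
orientation: [2.291, 2.148, 0.001]
force: [-0.3, -0.5, 0.3]
opening: 0.0927
gripper_force: 0.0
```

```bash
python3 - <<'E'
from h import *
where()
p,im,d=snap('wrist'); P=cloud(p,d)
top_of(P,(.66,-.003),.1,.12,.008,n='wide'); top_of(P,(.622,.004),.16,.045,n='scale')
go((.660,-.0025,.098),-3.5)
E
```

```text
t 43.8 grasp [ 0.6589 -0.0046  0.3028] phi -3.7 tilt 0.08 open 0.0927 gf 0.0 q6 -0.02 F [-0.3 -0.5  0.3]
wide 9403 [660.4  -1.6] [119.1  60.2] 86.4 z 0.1204
scale 24805 [622.    4.5] [195.7 197. ] 85.9 z 0.0451
slide [  2.1   0.9 204.7] dr [ 0.0013  0.0001 -0.0032] q6~ 0.06
```

Request:
servo_tool --increments '[{"slide":[2,1,50],"dr":[0,0,0],"jaw":0},{"slide":[2,1,100],"dr":[0,0,0],"jaw":0},{"slide":[2,1,145],"dr":[0,0,0],"jaw":0},{"slide":[2,1,180],"dr":[0,0,0],"jaw":0},{"slide":[2,1,198],"dr":[0,0,0],"jaw":0},{"slide":[2,1,204],"dr":[0,0,0],"jaw":0},{"slide":[2,1,204],"dr":[0,0,0],"jaw":0},{"slide":[2,1,204],"dr":[0,0,0],"jaw":0.2},{"slide":[2,1,204],"dr":[0,0,0],"jaw":1},{"slide":[2,1,204],"dr":[0,0,0],"jaw":1},{"slide":[2,1,204],"dr":[0,0,0],"jaw":1},{"slide":[2,1,204],"dr":[0,0,0],"jaw":1},{"slide":[2,1,198],"dr":[0,0,0],"jaw":1},{"slide":[2,1,188],"dr":[0,0,0],"jaw":1},{"slide":[2,1,184],"dr":[0,0,0],"jaw":1},{"slide":[3,-10,184],"dr":[0,0,0],"jaw":1},{"slide":[4.5,-28,184],"dr":[0,0,0.007],"jaw":1},{"slide":[5.5,-37.5,184],"dr":[0,0,0.007],"jaw":1},{"slide":[5.5,-37.5,184],"dr":[0,0,0.007],"jaw":1},{"slide":[5.5,-37.5,184],"dr":[0,0,0.007],"jaw":1}]' --force 25

```text
t: 45.85
tool_pos: [0.6225, 0.0043, 0.2852]
orientation: [2.297, 2.142, 0.001]
force: [0.1, -0.5, -2.7]
opening: 0.0597
gripper_force: 25.0
```

Request:
servo_tool --increments '[{"slide":[0,0,8],"dr":[0,0,0],"jaw":1},{"slide":[0,0,15],"dr":[0,0,0],"jaw":1},{"slide":[0,0,18],"dr":[0,0,0],"jaw":1},{"slide":[0,0,19.5],"dr":[0,0,0],"jaw":1},{"slide":[0,0,20],"dr":[0,0,0],"jaw":1},{"slide":[0,0,20.5],"dr":[0,0,0],"jaw":1},{"slide":[0,0,20.5],"dr":[0,0,0],"jaw":1}]'

```text
t: 46.55
tool_pos: [0.6223, 0.0042, 0.2653]
orientation: [-2.297, -2.142, 0.001]
force: [-6.5, 0.3, 10.1]
opening: 0.0601
gripper_force: 25.0
```

Down on the scale. Release, rise and retreat the same way.

Request:
servo_tool --increments '[{"slide":[0,0,-0.5],"dr":[0,0,0],"jaw":0.25},{"slide":[0,0,-0.5],"dr":[0,0,0],"jaw":0.15},{"slide":[0,0,-0.5],"dr":[0,0,0],"jaw":0.1},{"slide":[0,0,-0.5],"dr":[0,0,0],"jaw":0.1},{"slide":[0,0,-20],"dr":[0,0,0],"jaw":0.1},{"slide":[0,0,-60],"dr":[0,0,0],"jaw":0.1},{"slide":[0,0,-110],"dr":[0,0,0],"jaw":0},{"slide":[0,0,-160],"dr":[0,0,0],"jaw":0},{"slide":[0,0,-200],"dr":[0,0,0],"jaw":0},{"slide":[0,0,-200],"dr":[0,0,0],"jaw":0}]'

```text
t: 47.55
tool_pos: [0.6231, 0.0043, 0.4729]
orientation: [2.291, 2.136, 0.013]
force: [-0.3, -0.0, 1.8]
opening: 0.0934
gripper_force: 0.0
```

```bash
python3 - <<'E'
from h import *
where(); go((.19,-.45,.3066),81.3)
E
```

```text
t 47.5 grasp [0.6252 0.0041 0.3059] phi -4.0 tilt 0.73 open 0.0934 gf 0.0 q6 -0.01 F [-0.3 -0.   1.8]
slide [-483.4 -400.2   -5.8] dr [ 0.0097 -0.0104  1.6527] q6~ 0.55
```

Request:
servo_tool --increments '[{"slide":[-483,-400,-5],"dr":[0,0,1.65],"jaw":0},{"slide":[-483,-400,-5],"dr":[0,0,1.65],"jaw":0},{"slide":[-483,-400,-5],"dr":[0,0,1.65],"jaw":0},{"slide":[-483,-400,-5],"dr":[0,0,1.65],"jaw":0},{"slide":[-483,-400,-5],"dr":[0,0,1.65],"jaw":0},{"slide":[-483,-400,-5],"dr":[0,0,1.65],"jaw":0},{"slide":[-483,-400,-5],"dr":[0,0,1.65],"jaw":0},{"slide":[-483,-400,-5],"dr":[0,0,1.65],"jaw":0},{"slide":[-483,-400,-5],"dr":[0,0,1.65],"jaw":0},{"slide":[-483,-400,-5],"dr":[0,0,1.65],"jaw":0},{"slide":[-483,-400,-5],"dr":[0,0,1.65],"jaw":0},{"slide":[-483,-400,-5],"dr":[0,0,1.65],"jaw":0},{"slide":[-483,-400,-5],"dr":[0,0,1.65],"jaw":0},{"slide":[-483,-400,-5],"dr":[0,0,1.65],"jaw":0},{"slide":[-483,-400,-5],"dr":[0,0,1.65],"jaw":0},{"slide":[-483,-400,-5],"dr":[0,0,1.65],"jaw":0},{"slide":[-483,-400,-5],"dr":[0,0,1.65],"jaw":0},{"slide":[-483,-400,-5],"dr":[0,0,1.65],"jaw":0}]'

```text
t: 49.35
tool_pos: [0.1903, -0.449, 0.4693]
orientation: [3.133, -0.231, 0.0]
force: [-0.1, 0.1, 0.2]
opening: 0.093
gripper_force: 0.0
```

```bash
python3 - <<'E'
from h import *
where()
pt,it,dt=snap('top'); save('t3.png',it); Q=cloud(pt,dt)
for n,c,r,z in [('scale',(.622,.004),.16,.045),('can',(.611,-.173),.1,.12),('wide',(.622,.004),.1,.12),('tall',(.633,.161),.07,.12),('tin',(.463,.015),.08,.075),('m2',(.629,-.349),.03,.125),('m1',(.5515,-.337),.03,.125)]: top_of(Q,c,r,z,n=n)
E
```

```text
t 49.4 grasp [ 0.1903 -0.449   0.3023] phi -98.4 tilt 0.02 open 0.093 gf 0.0 q6 0.44 F [-0.1  0.1  0.2]
scale 4340 [621.7   3.1] [200.1 197.7] 86.0 z 0.0452
can 998 [ 611.4 -175.1] [90.6 93.5] 44.9 z 0.1202
wide 1234 [620.8   4.3] [119.9  61.3] 85.8 z 0.1206
tall 540 [632.2 159. ] [56.1 56.8] 85.7 z 0.1204
tin 504 [462.8  16.2] [60.9 58.3] 0.1 z 0.075
m2 84 [ 629.5 -349.5] [21.5 24.1] 55.0 z 0.1248
m1 85 [ 552.9 -336. ] [21.8 23. ] 28.3 z 0.125
```

Everything is in place.

```bash
python3 -c "
from plant import close_job; print(close_job())"
```

```text
the job is handed in; nothing more can be done
None
```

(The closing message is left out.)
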